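# Top up the spring magazines of a dish feeder

## Robot

A 7-joint arm with a two-finger parallel gripper is mounted at the origin on the work surface. World frame = base frame: x ahead of the robot, y to its left, z up, the work surface at z = 0. Lengths are in mm, angles in rad, forces in N, time in s.
With the tool pointing down it reaches from about 400 to 875 mm from the base axis. Payload 6.5 kg.
Tool frame: the origin (TCP) lies on the centre line of the jaws, within the pads' length; the fingertips stand r.tips_ahead ahead of it and the grasp point (between the pads) lies 5 mm behind it (r.tips_ahead is the distance from the TCP to the fingertips, in mm); x points along the fingers, y is the direction in which the jaws open and shut, and the axes are right-handed (so a half turn about x gives the same grasp; the last joint's range is limited). The gripper opens to 88 mm and grips with 3 to 60 N. Pads are 18 mm wide; open, the fingers measure 123 mm over their backs; the gripper's body (75 mm by 187 mm) begins 45 mm behind the grasp point.
Start: joints at [1.267, 0.536, -0.004, 1.538, 0.003, 1.067, -0.071], TCP at [153.114, -631.701, 252.716] pointing down, gripper open.
Joint ranges: [-2.7, 2.7], [-0.37, 2.16], [-1.27, 1.26], [0.24, 2.4], [-1.31, 4.45], [0.19, 1.91], [-2.76, 2.76]. Speed limits (rad/s): [2.39, 2.39, 3.14, 3.14, 3.14, 3.14, 3.14].

## Interface

Orientations are given as a rotation vector (axis times angle).
In Python, from workcell import readout, get_image, calibration, r, find_in, place_of gives the robot as it stands.
- The arm moves only by the tool move_arm, never from a script. Its arguments are lists of equal length, an entry for each row: "translation": the shift along the tool's x, y, z in mm, a list of three; "turn": the turn about the tool's x in degrees; "gripper": the finger opening in mm, from 0 to 88.1. In form: {"translation": [[x, y, z], ...], "turn": [turn, ...], "gripper": [gripper, ...]}. A call has 1 to 10 rows; each row is the pose to reach, as a shift and turn from the pose commanded when the call began, along the tool's axes at that moment; what a row does not reach only later rows make up. A row lasts 1/12 s, in which the tool goes at most 41.7 mm and 7.16 degrees, less where a joint would pass 70% of its speed; a pose out of reach is approached as far as the arm can. A call with a gripper value outside its range is refused whole. The fingers move at their own pace and stop on an object; "squeeze" is the grip in N (left out, the last holds). Time passes only in rows, so rows that repeat a pose let the fingers close. It gives the time, the measured TCP pose, the force and the opening at its end, in the units of the state.
- readout.read_state(): the state, without advancing time (a new reading comes with each control period).
- get_image(name): name is "scene" or "top"; returns the picture (400x640x3 uint8, red, green, blue); there is no depth.
- calibration(name): a dict with "camera_matrix" (3x3 intrinsics, pixels), "world_to_cam" (4x4, takes a point from world to camera coordinates). Camera axes: x right, y down, z forward; pixel columns grow to the right and rows downward; lengths in mm; the calibration is good to about 2 mm. A picture is of the moment at which its call begins. calibration takes no time and is no camera call.
- r.job_done(): hands the job in, once; it reports no verdict.
Trained networks look in the newest picture that a camera, given by its name, has taken for a name from the list of things; names that differ only in an ending like _2 or _b are one class to them, and where a whole thing is asked for, a point or a joint stands for the part that bears it (a point fixed in the world has none). Each returns a list of dicts, best first, with "confidence" (0 to 1); they miss things now and then, are a little off and sometimes report something else, mostly with a low value. They report only what shows in the picture. A call takes as long as a camera call.
- find_in(query, camera): "box" ([left, top, width, height] in pixels, round what is visible of it).
- place_of(query, camera): "at" ([column, row] in pixels: a listed point, or the origin of a listed thing).
The state is a dict: "time": time; "joint_pos": joint angles; "joint_velocities": joint speeds; "joint_efforts": joint torques, N m; "tool_pos": TCP position; "eef_rot": TCP orientation; "force": force on the tool from outside, world axes, zero at the start; "wrist_torque": the same for the moment, N m; "width": finger opening in mm.
Only numpy, scipy, OpenCV 4.12 (cv2) and the standard library are available. Lean on these libraries where they do the work, as an engineer would, in place of code of your own. Each camera call takes 0.05 s, during which the arm holds its last target.

## Task

Top up both tubes of the dish feeder with one 50 mm culture dish each: set a dish level on a tube's spring lips and gently press it straight down until it clicks past them and stays caught underneath when let go. Stop as soon as it goes solid (pressing with 35 N breaks a dish), and leave the other dishes and the bottle where they stand.

Things in the scene. Friction and masses are not known exactly. Their poses are not given: they have to be found in the camera images.
- magazine: dish feeder, fixed: steel foot 130 (x) x 240 (y) x 12 mm with two alike upright tubes, outside diameter 62, bore 53 mm, at y = +60 and -60 mm. Origin at the foot's centre on the bench, z up, axes along the foot. Each tube has its two lips on the tube's +y and -y sides; its +x and -x sides above the rim are free for fingers
- tube_l (a point): left tube (+y): point on its axis at its rim, 65 mm above the bench; axes as the feeder's. Four guide posts 8 mm thick at x +-17, y +-25 mm rise 34 mm above the rim, 52 mm apart across the bore, their top 12 mm leaning outwards, and steer a dish down. Black lip housings at y +-39 to +-49 mm, 30 mm along x, rise 20 mm above the rim
- tube_r (a point): right tube (-y), the same as the left one: point on its axis at its rim, 65 mm above the bench; axes as the feeder's
- tube_l_lips (a point): point on the left tube's axis, 18 mm above the rim: level of the underside of a dish resting on the upper pair of lips. These spring lips on the +y and -y sides, 16 mm wide along x, reach to 22 mm from the axis (3 mm over a dish's edge), inner faces sloped 55 deg from 13 to 21 mm above the rim. They yield sideways, at 5 to 12 N of push over its first 5 mm
- tube_r_lips (a point): the same for the right tube. A second, alike pair of lips below catches the dish (5 to 12 N again) once its top is under theirs: that level lies from 10 mm below to 4 mm above the rim, is set inside, differs in each tube and each time and is not reported. Felt as a second bump 8 to 26 mm into the push, and a click at 31 to 46 mm. 44 mm between lips lets closed fingers follow
- tube_l_floor (a point): point on the left tube's axis 3 mm below its rim: the middle of the levels (+-7 mm) where the spring-borne stack of dishes already inside (seen as a white disc, diameter 51 mm) stands, its top at the lower lips. It starts down at 3.6 N and has 5.2 N at 20 mm, where it is solid: only 2 mm past the click, so go slowly and stop when the force climbs. A caught dish, let go, rises against the lower lips; one not caught comes back up
- tube_r_floor (a point): the same point for the right tube; its stack behaves alike
- dish_a_center (a point): lidded round culture dish, white plastic, diameter 50 mm, height 18 mm, 45 g (hidden scatter of a quarter), standing flat on the bench; one of two alike. Point at its centre, 9 mm above its underside; z is its axis
- dish_b_center (a point): lidded round culture dish, white plastic, diameter 50 mm, height 18 mm, 45 g (hidden scatter of a quarter), standing flat on the bench; one of two alike. Point at its centre, 9 mm above its underside; z is its axis
- dish_small_center (a point): bystander: smaller dish, diameter 35 mm, height 10 mm; point at its centre
- dish_large_center (a point): bystander: large dish, diameter 88 mm, height 15 mm; point at its centre
- bottle: bystander: bottle, diameter 54 mm, 110 mm high, origin at the centre of its underside

How it is judged:
By the outcome, as a careful person would: the job done as asked, in the order asked, and still so for the second after the job is handed in, with the robot touching nothing.
It also fails if it takes over 72 s, if anything falls off the work surface, if the arm or the gripper's body presses on something with over 40 N, if the wrist force passes 120 N, or if a joint passes its speed limit or range.

## Working session

There is one attempt and no reset: what is moved stays moved. The work goes in short steps, Python scripts to look and compute and a tool call to move; the robot and the scene stay as the last step left them, time stands still between calls to the robot, and variables do not carry over. Pictures are saved under pics/ and viewed, and the job is handed in when it is done.

Besides the shell and the picture viewer there is one more tool, called after "Emit:" in YAML: its name, and indented under it one key for each argument. move_arm: Moves the arm, as the interface text tells. Its arguments: {"type":"object","properties":{"translation":{"type":"array"},"turn":{"type":"array"},"gripper":{"type":"array"},"squeeze":{"type":"number"}},"required":["translation","turn","gripper"]}

```bash
mkdir -p pics; ls
python3 - <<'E'
from workcell import readout, get_image, calibration, r, find_in, place_of
import cv2, numpy as np
s=readout.read_state()
for k,v in s.items(): print(k,np.round(v,3))
print(r.tips_ahead)
for c in ("top","scene"):
    im=get_image(c); cv2.imwrite(f"pics/{c}0.png",im[:,:,::-1])
    k=calibration(c); print(c,np.round(k["camera_matrix"],1).tolist(),np.round(k["world_to_cam"],3).tolist())
    for q in ["tube_l","tube_r","magazine","tube_l_lips","tube_r_lips","dish_a_center","dish_b_center","dish_small_center","dish_large_center","bottle"]:
        print(q,[(np.round(d["at"],1).tolist(),round(d["confidence"],2)) for d in place_of(q,c)][:4])
E
```

```text
pics
time 0.0
joint_pos [ 1.267  0.537 -0.004  1.539  0.003  1.067 -0.071]
joint_velocities [-0.    -0.001  0.001 -0.     0.     0.001  0.001]
joint_efforts [-0.0000e+00 -5.7098e+01  9.9000e-01 -2.5160e+01 -5.6000e-02  1.8000e-02
  0.0000e+00]
tool_pos [ 152.947 -631.146  251.837]
eef_rot [ 2.096  0.252 -2.096]
force [ 0.302 -0.288 -1.073]
wrist_torque [ 0.027 -0.012  0.044]
width 87.921
14.0
top [[414.5, 0.0, 308.9], [0.0, 414.5, 200.7], [0.0, 0.0, 1.0]] [[-0.023, -1.0, 0.009, 58.318], [-0.984, 0.021, -0.178, 561.278], [0.178, -0.013, -0.984, 871.783], [0.0, 0.0, 0.0, 1.0]]
tube_l [([275.5, 218.1], 0.6), ([222.3, 205.1], 0.56)]
tube_r [([275.5, 218.1], 0.6), ([222.3, 205.1], 0.56)]
magazine [([253.2, 216.6], 0.7)]
tube_l_lips [([224.1, 203.6], 0.94)]
tube_r_lips [([276.4, 214.3], 0.73)]
dish_a_center [([423.8, 170.3], 0.88), ([221.1, 202.6], 0.41)]
dish_b_center [([462.5, 227.3], 0.63)]
dish_small_center [([381.4, 237.3], 0.54)]
dish_large_center [([367.8, 167.6], 0.81)]
bottle [([145.7, 221.8], 0.91)]
scene [[456.4, 0.0, 316.9], [0.0, 456.4, 206.9], [0.0, 0.0, 1.0]] [[-0.274, 0.962, -0.021, 112.678], [0.526, 0.132, -0.84, -214.188], [-0.805, -0.241, -0.542, 1647.567], [0.0, 0.0, 0.0, 1.0]]
tube_l [([396.9, 231.5], 0.93), ([350.9, 217.9], 0.88)]
tube_r [([396.9, 231.5], 0.93), ([350.9, 217.9], 0.88)]
magazine [([371.6, 240.8], 0.88)]
tube_l_lips [([397.7, 221.9], 0.98)]
tube_r_lips [([349.2, 209.3], 0.98)]
dish_a_center [([210.3, 241.8], 0.49)]
dish_b_center [([206.9, 205.2], 0.6)]
dish_small_center [([393.0, 227.9], 0.66), ([269.5, 215.0], 0.58)]
dish_large_center [([262.3, 251.4], 0.81), ([347.8, 218.5], 0.49)]
bottle [([471.3, 255.7], 0.73)]
```

View pics/top0.png

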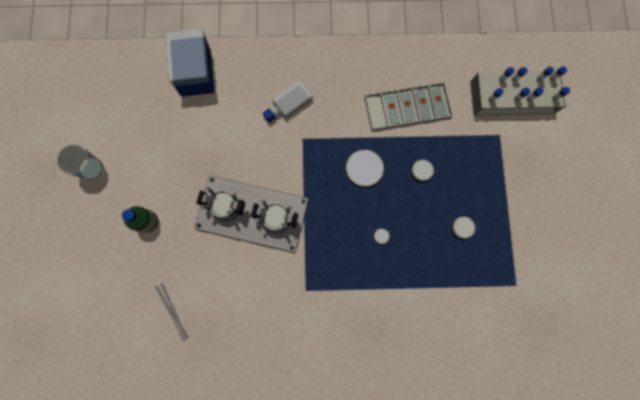

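View pics/scene0.png

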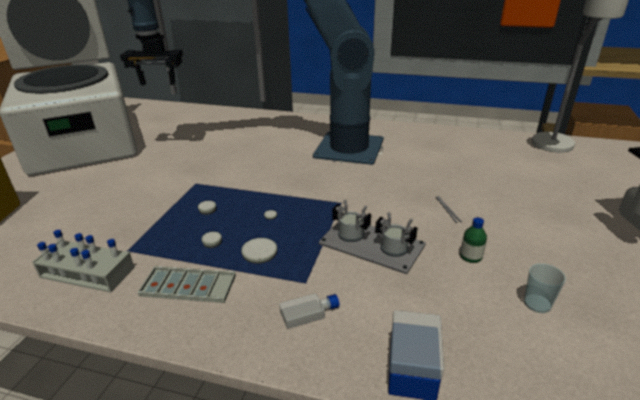

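```bash
cat > h.py <<'E'
import numpy as np, cv2
from workcell import calibration, readout
from scipy.spatial.transform import Rotation as R
from scipy.optimize import least_squares
C={c:calibration(c) for c in("top","scene")}
def proj(c,P):
    k=C[c]; P=np.atleast_2d(P); T=k["world_to_cam"]; q=P@T[:3,:3].T+T[:3,3]; q=q@k["camera_matrix"].T
    return q[:,:2]/q[:,2:]
def ray(c,uv,z):
    k=C[c];T=np.array(k["world_to_cam"]);d=T[:3,:3].T@np.linalg.solve(k["camera_matrix"],[*uv,1]);o=-T[:3,:3].T@T[:3,3]
    return o+d*(z-o[2])/d[2]
E
python3 - <<'E'
from h import *
def s(n,c,uv,z): print(n,c,np.round(ray(c,uv,z),1))
for n,z,t,sc in [("tubel",65,(222.3,205.1),(396.9,231.5)),("tuber",65,(275.5,218.1),(350.9,217.9)),("lipl",83,(224.1,203.6),(397.7,221.9)),("lipr",83,(276.4,214.3),(349.2,209.3)),("mag",0,(253.2,216.6),(371.6,240.8)),("d1",9,(423.8,170.3),(210.3,241.8)),("d2",9,(462.5,227.3),(206.9,205.2)),("small",5,(381.4,237.3),(269.5,215)),("large",7.5,(367.8,167.6),(262.3,251.4)),("bottle",0,(145.7,221.8),(471.3,255.7))]:
    s(n,"top",t,z); s(n,"scene",sc,z)
E
```

```text
tubel top [553.9 235.3  65. ]
tubel scene [562.4 244.9  65. ]
tuber top [522.8 119.7  65. ]
tuber scene [532.5 125.1  65. ]
lipl top [553.9 227.9  83. ]
lipl scene [547.7 243.5  83. ]
lipr top [528.5 116.5  83. ]
lipr scene [521.7 118.   83. ]
mag top [536.5 176.    0. ]
mag scene [528.5 180.1   0. ]
d1 top [ 637.1 -227.4    9. ]
d1 scene [ 646.8 -218.1    9. ]
d2 top [ 500.1 -307.1    9. ]
d2 scene [ 489.6 -309.2    9. ]
small top [ 481.4 -119.3    5. ]
small scene [ 487.5 -116.6    5. ]
large top [646.7 -95.5   7.5]
large scene [648.7 -74.1   7.5]
bottle top [529.7 424.8   0. ]
bottle scene [527.9 427.    0. ]
```

Run:
```python
from h import *
t=cv2.imread("pics/top0.png"); s=cv2.imread("pics/scene0.png")
a=cv2.resize(t[165:260,185:320],None,fx=5,fy=5,interpolation=cv2.INTER_CUBIC)
b=cv2.resize(s[190:275,310:435],None,fx=5,fy=5,interpolation=cv2.INTER_CUBIC)
cv2.imwrite("pics/ft.png",a);cv2.imwrite("pics/fs.png",b)
d=cv2.resize(t[150:250,340:490],None,fx=5,fy=5,interpolation=cv2.INTER_CUBIC);cv2.imwrite("pics/dt.png",d)
print(R.from_rotvec([2.096,.252,-2.096]).as_matrix().round(3))
```

```text
[[-0.     0.235 -0.972]
 [ 0.002 -0.972 -0.235]
 [-1.    -0.002 -0.   ]]
```

View pics/ft.png

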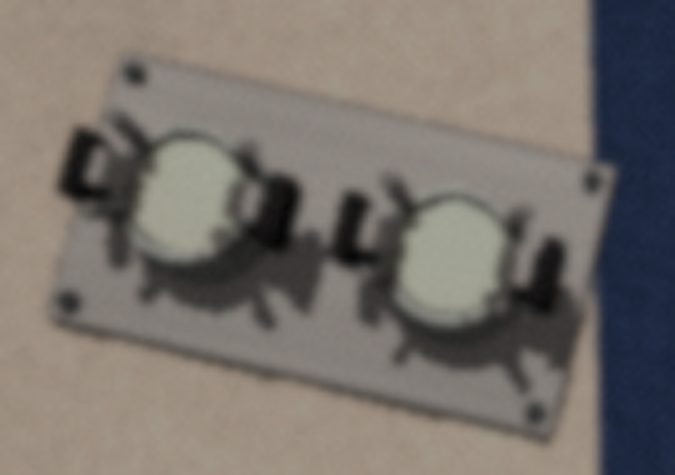

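View pics/fs.png

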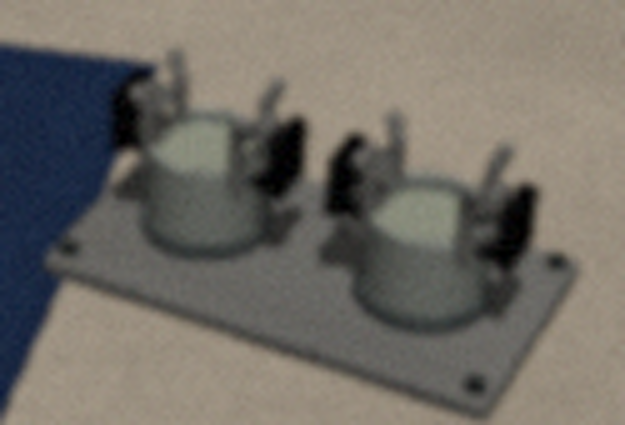

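View pics/dt.png

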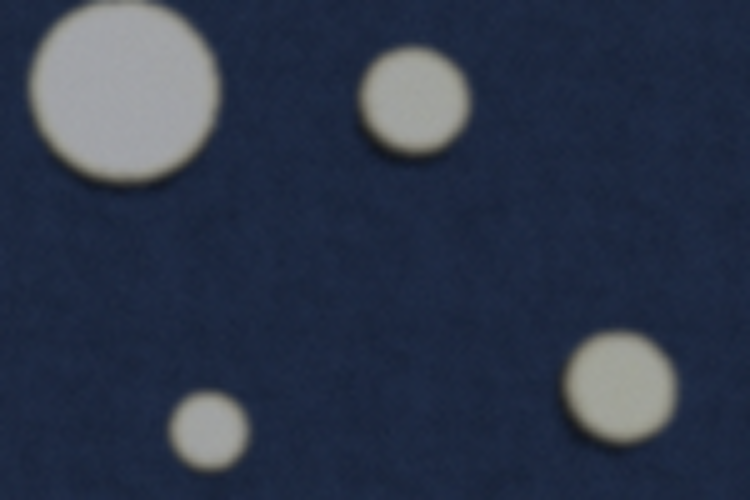

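```bash
cat > fit.py <<'E'
from h import *
t=cv2.imread("pics/top0.png"); s=cv2.imread("pics/scene0.png")
def o(p,off): return (np.array(p)+.5)/5-.5+np.array(off)
TO=(185,165);SO=(310,190)
top=[((-65,120),None)]
# foot corners (fx,fy) ; image up = +x world
obs=[("top",(65,120,12),o((124,53),TO)),("top",(65,-120,12),o((617,165),TO)),("top",(-65,120,12),o((48,320),TO)),("top",(-65,-120,12),o((552,440),TO)),
("scene",(65,-120,12),o((45,262),SO)),("scene",(-65,120,12),o((578,260),SO)),("scene",(65,120,12),o((487,410),SO))]
def W(p,f):
    c,s_=np.cos(p[2]),np.sin(p[2]); f=np.array(f,float)
    return np.array([p[0]+c*f[0]-s_*f[1],p[1]+s_*f[0]+c*f[1],f[2]])
def fun(p,sel): return np.concatenate([proj(c,W(p,f))[0]-u for c,f,u in obs if c in sel])
if __name__=="__main__":
    for sel in (("top",),("scene",),("top","scene")):
        q=least_squares(fun,[536,178,-.25],args=(sel,)); print(sel,q.x.round(3),np.round(q.fun,1))
    # dishes by mask
    for name,c,im,pred in [("d1","top",t,(637,-227)),("d2","top",t,(500,-307)),("d1","scene",s,(637,-227)),("d2","scene",s,(500,-307))]:
        u=proj(c,[*pred,9])[0]; 
        x0,y0=(u-20).astype(int); cr=im[y0:y0+40,x0:x0+40].astype(float)
        w=np.clip((cr[:,:,2]-50)/110,0,1); w[w<.25]=0
        n,l,st,ce=cv2.connectedComponentsWithStats((w>.45).astype(np.uint8))
        k=1+np.argmax(st[1:,4]); ar=st[k,4]; m=cv2.dilate((l==k).astype(np.uint8),np.ones((3,3)))
        w=w*m; yy,xx=np.mgrid[:40,:40]; cen=np.array([(w*xx).sum()/w.sum()+x0,(w*yy).sum()/w.sum()+y0])
        a=np.linspace(0,2*np.pi,40,endpoint=False)
        def sil(p):
            P=np.array([[p[0]+25*np.cos(b),p[1]+25*np.sin(b),z] for z in (0,18) for b in a]); h=cv2.convexHull(proj(c,P).astype(np.float32)); M=cv2.moments(h); return np.array([M["m10"]/M["m00"],M["m01"]/M["m00"]]),cv2.contourArea(h)
        q=least_squares(lambda p:sil(p)[0]-cen,pred)
        print(name,c,cen.round(2),q.x.round(1),"area",ar,round(w.sum(),1),round(sil(q.x)[1],1))
E
python3 fit.py
```

```text
('top',) [ 5.43001e+02  1.78384e+02 -2.51000e-01] [-0.6 -0.4  0.7  0.2 -0.8  0.1  0.7  0.1]
('scene',) [ 5.47936e+02  1.82743e+02 -2.47000e-01] [-1.  -0.3  0.6  0.1  0.4 -0. ]
('top', 'scene') [ 5.43962e+02  1.80089e+02 -2.50000e-01] [-1.4 -0.8 -0.1 -0.3 -1.5 -0.3 -0.  -0.4 -1.6 -1.5 -0.3 -0.9 -0.7 -1.2]
d1 top [422.54 169.42] [ 639.2 -224.3] area 336 317.3 400.2
d2 top [463.77 226.82] [ 501.1 -309.8] area 361 338.0 432.2
d1 scene [210.97 237.67] [ 629.8 -224.8] area 186 171.2 282.1
d2 scene [206.28 205.57] [ 491.4 -310.1] area 136 125.6 218.9
```

```bash
cat > ov.py <<'E'
from fit import *
def overlay(im,c,p,off,size,f,name):
    x,y=off;w,h=size
    a=cv2.resize(im[y:y+h,x:x+w],None,fx=f,fy=f,interpolation=cv2.INTER_CUBIC)
    def line(P,col,cl=True):
        q=proj(c,np.array([W(p,k) for k in P])); q=((q-np.array(off)+.5)*f-.5)
        cv2.polylines(a,[np.round(q*8).astype(np.int32)],cl,col,1,cv2.LINE_AA,3)
    line([(65,120,12),(65,-120,12),(-65,-120,12),(-65,120,12)],(0,0,255))
    th=np.linspace(0,2*np.pi,40)
    for s_ in (60,-60):
        line([(31*np.cos(b),s_+31*np.sin(b),65) for b in th],(0,255,0))
        for k in(1,-1): line([(15,s_+k*39,85),(15,s_+k*49,85),(-15,s_+k*49,85),(-15,s_+k*39,85)],(255,255,0))
        for i in(17,-17):
            for j in(25,-25): line([(i,s_+j,65),(i,s_+j,87)],(255,0,255),False)
    cv2.imwrite(name,a)
if __name__=="__main__":
    p=(543.0,178.4,-.251)
    overlay(t,"top",p,TO,(135,95),5,"pics/ov_t1.png")
    overlay(s,"scene",p,SO,(125,85),5,"pics/ov_s1.png")
    for n,cen in (("d1",(422.54,169.42)),("d2",(463.77,226.82))):print(n,ray("top",cen,18).round(1),ray("top",cen,16).round(1))
    for n,cen in (("d1",(210.97,237.67)),("d2",(206.28,205.57))):print(n,ray("scene",cen,18).round(1))
E
python3 ov.py
```

```text
d1 [ 637.  -221.9   18. ] [ 637.5 -222.5   16. ]
d2 [ 500.1 -306.7   18. ] [ 500.4 -307.4   16. ]
d1 [ 640.9 -217.8   18. ]
d2 [ 504.3 -302.    18. ]
```

View pics/ov_t1.png

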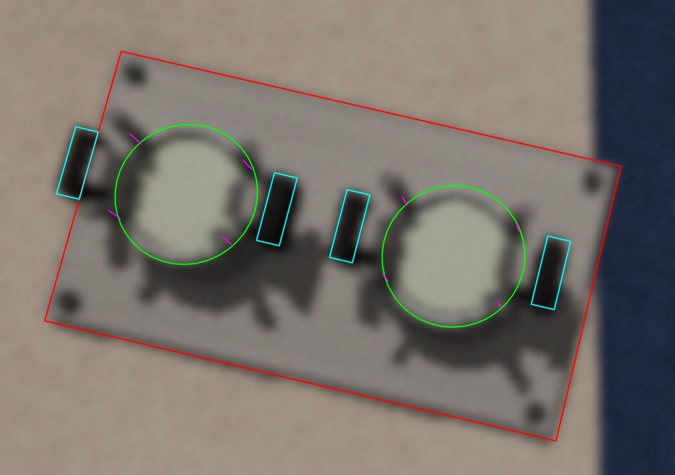

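View pics/ov_s1.png

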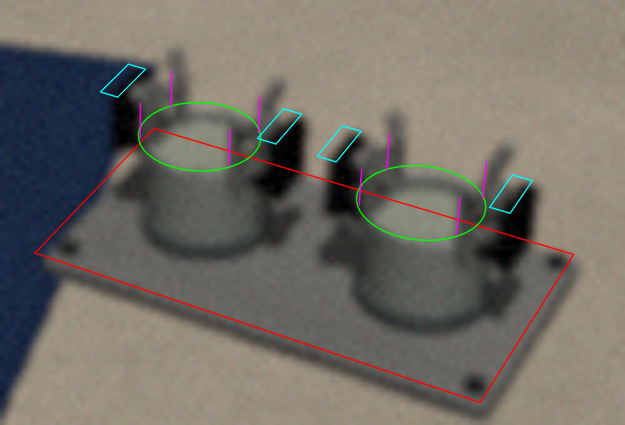

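```bash
cat >> h.py <<'E'
def go(x,y,z,yaw=None):
    s=readout.read_state(); M=R.from_rotvec(s["eef_rot"]).as_matrix()
    d=M.T@(np.array([x,y,z])-s["tool_pos"]); ty=np.arctan2(M[1,1],M[0,1])
    print("t",round(s["time"],2),"pos",np.round(s["tool_pos"],1),"yaw",round(ty,4),"tilt",np.round(M[2],3),"F",np.round(s["force"],1),"w",round(s["width"],1))
    print("delta",d.round(1),"turn",None if yaw is None else round(-np.degrees((yaw-ty+np.pi)%(2*np.pi)-np.pi),1))
E
python3 -c "
from h import *
go(502,-305,150,-.251)"
```

```text
t 1.1 pos [ 153.1 -631.7  252.7] yaw -1.333 tilt [-1.  0.  0.] F [ 0.1 -1.1 -0.5] w 88.0
delta [ 102.7 -235.3 -416. ] turn -62.0
```

Emit:
move_arm:
  translation:
    - [100,-235,-416]
    - [100,-235,-416]
    - [100,-235,-416]
    - [100,-235,-416]
    - [100,-235,-416]
    - [100,-235,-416]
    - [100,-235,-416]
    - [100,-235,-416]
    - [100,-235,-416]
    - [100,-235,-416]
  turn: [-62,-62,-62,-62,-62,-62,-62,-62,-62,-62]
  gripper: [88,88,88,88,88,88,88,88,88,88]

```text
time: 1.93
tool_pos: [452.0, -351.9, 167.2]
eef_rot: [1.389, 1.082, -1.389]
force: [0.3, -0.5, -0.0]
width: 88.1
```

```bash
python3 -c "
from h import *
go(502,-305,110,-.251)"
```

```text
t 1.93 pos [ 452.  -351.9  167.2] yaw -0.247 tilt [-1.  0.  0.] F [ 0.3 -0.5 -0. ] w 88.1
delta [ 57.2  37.  -57.7] turn 0.2
```

Emit:
move_arm:
  translation:
    - [40,37,-57]
    - [57,37,-57]
    - [57,37,-57]
    - [57,37,-57]
    - [57,37,-57]
    - [57,37,-57]
  turn: [0,0,0,0,0,0]
  gripper: [88,88,88,88,88,88]

```text
time: 2.43
tool_pos: [500.2, -309.3, 111.3]
eef_rot: [1.392, 1.077, -1.394]
force: [0.3, -0.6, 0.3]
width: 87.9
```

```bash
cat > snap.py <<'E'
import sys
from h import *
from workcell import get_image
n=sys.argv[1]
# args: name c x y w h f
for a in sys.argv[2:]:
    c,x,y,w,h,f=a.split(","); x,y,w,h,f=map(int,(x,y,w,h,f))
    im=get_image(c)[:,:,::-1].copy(); cv2.imwrite(f"pics/{n}_{c}_full.png",im)
    cv2.imwrite(f"pics/{n}_{c}.png",cv2.resize(im[y:y+h,x:x+w],None,fx=f,fy=f,interpolation=cv2.INTER_CUBIC))
go(0,0,0)
s=readout.read_state();M=R.from_rotvec(s["eef_rot"]).as_matrix()
P=[s["tool_pos"]+M@np.array([14,sy*k,sz*9]) for sy in(1,-1) for k in(s["width"]/2,s["width"]/2+17.5) for sz in(1,-1)]
for c in("top","scene"): print(c,proj(c,P).round(1).tolist())
E
python3 snap.py a top,400,150,120,110,5 scene,150,140,120,110,5
```

```text
t 2.53 pos [ 500.4 -309.3  111.6] yaw -0.2538 tilt [-1.     0.001  0.002] F [-0.7  0.1  0.2] w 88.0
delta [ 110.5 -562.2 -173.9] turn None
top [[486.8, 203.1], [478.4, 201.2], [488.1, 195.2], [479.7, 193.3], [480.3, 243.7], [471.7, 241.7], [478.9, 252.0], [470.3, 250.0]]
scene [[186.5, 186.6], [191.5, 188.2], [181.9, 189.5], [186.8, 191.1], [208.5, 172.9], [213.3, 174.4], [212.6, 170.4], [217.4, 171.8]]
```

View pics/a_top.png

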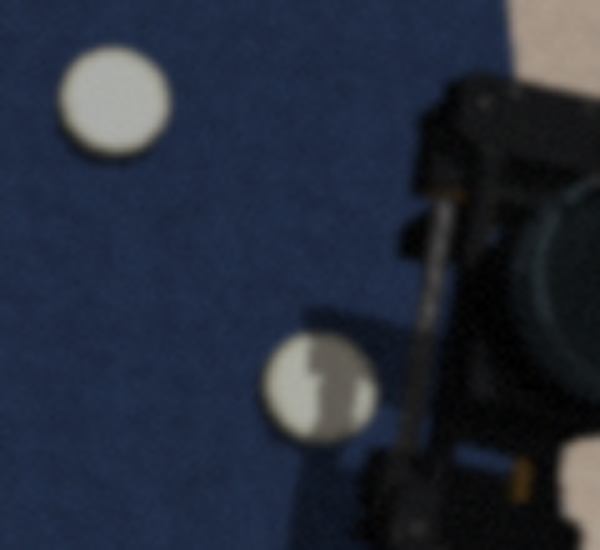

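View pics/a_scene.png

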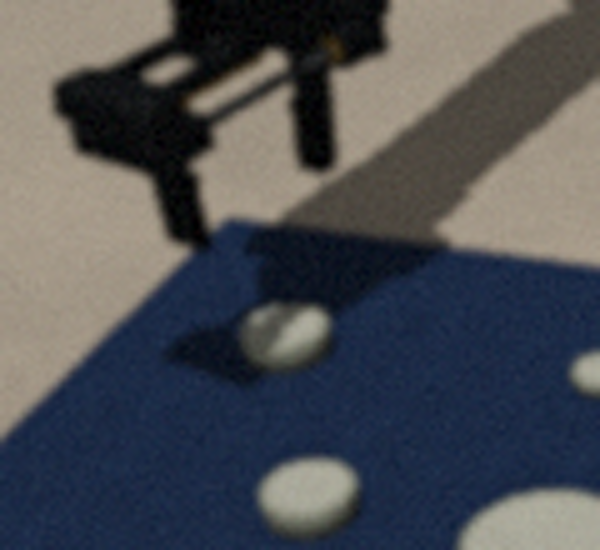

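```bash
python3 -c "
from h import *
go(502.3,-304.7,19,-.251)"
```

```text
t 2.53 pos [ 500.4 -309.3  111.6] yaw -0.2538 tilt [-1.     0.001  0.002] F [-0.7  0.1  0.2] w 88.0
delta [92.6  0.6 -5.1] turn -0.2
```

Emit:
move_arm:
  translation:
    - [30,0.6,-5]
    - [60,0.6,-5]
    - [85,0.6,-5]
    - [92,0.6,-5]
    - [92,0.6,-5]
    - [92,0.6,-5]
  turn: [0,0,0,0,0,0]
  gripper: [88,88,88,88,88,88]

```text
time: 3.03
tool_pos: [503.1, -303.3, 19.5]
eef_rot: [1.392, 1.078, -1.392]
force: [0.4, -1.2, 0.1]
width: 87.8
```

```bash
python3 snap.py b top,400,170,120,90,5 scene,150,150,120,90,6
```

```text
t 3.13 pos [ 503.9 -303.4   20.2] yaw -0.2515 tilt [-1.     0.003  0.001] F [ 0.1 -0.8 -0. ] w 88.0
delta [  18.4 -563.6 -168.5] turn None
top [[467.2, 208.4], [459.6, 206.7], [468.4, 201.2], [460.8, 199.5], [461.0, 245.3], [453.3, 243.5], [459.8, 252.8], [452.0, 251.0]]
scene [[193.5, 215.5], [198.3, 217.2], [189.1, 218.6], [193.9, 220.3], [214.3, 201.0], [219.0, 202.5], [218.2, 198.2], [222.9, 199.8]]
```

View pics/b_top.png

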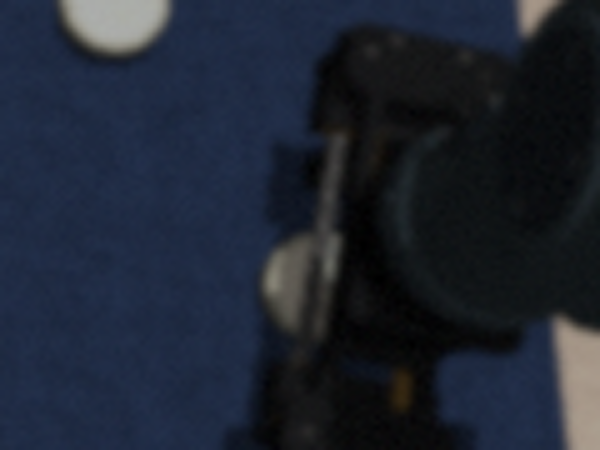

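View pics/b_scene.png

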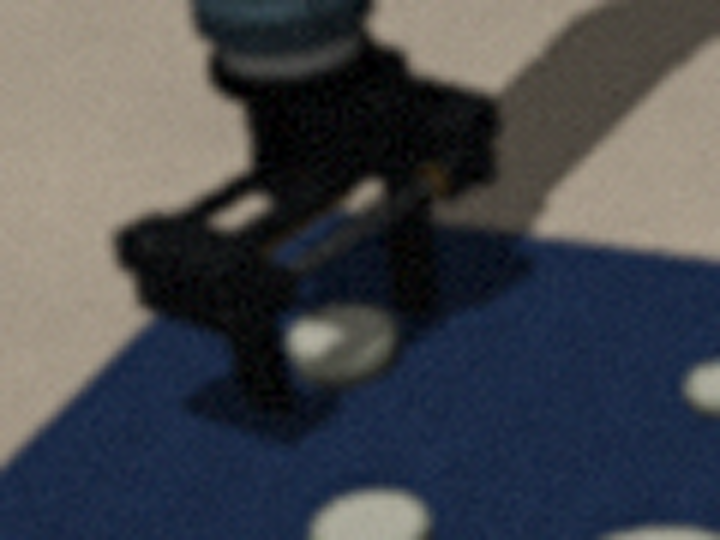

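Emit:
move_arm:
  translation:
    - [1,0,0]
    - [1,0,0]
    - [1,0,0]
    - [1,0,0]
    - [1,0,0]
    - [1,0,0]
    - [1,0,0]
    - [1,0,0]
  turn: [0,0,0,0,0,0,0,0]
  gripper: [70,60,55,50,45,40,40,40]
  squeeze: 12

```text
time: 3.8
tool_pos: [502.7, -302.4, 17.4]
eef_rot: [1.391, 1.08, -1.392]
force: [0.2, 0.3, 0.2]
width: 49.5
```

```bash
python3 -c "
from h import *
go(530.7,122.4,150,-.251)"
```

```text
t 3.8 pos [ 502.7 -302.4   17.4] yaw -0.2509 tilt [-1. -0.  0.] F [0.2 0.3 0.2] w 49.5
delta [-132.6  -78.4 -418.4] turn 0.0
```

Emit:
move_arm:
  translation:
    - [-30,0,0]
    - [-70,0,0]
    - [-110,0,-10]
    - [-132,-8,-40]
    - [-132,-15,-80]
    - [-132,-22,-120]
    - [-132,-30,-160]
    - [-132,-37,-200]
    - [-132,-45,-240]
    - [-132,-52,-280]
  turn: [0,0,0,0,0,0,0,0,0,0]
  gripper: [40,40,40,40,40,40,40,40,40,40]

```text
time: 4.63
tool_pos: [521.5, -16.4, 149.4]
eef_rot: [1.392, 1.08, -1.392]
force: [1.4, -0.2, -0.4]
width: 49.7
```

```bash
python3 -c "
from h import *
go(530.7,122.4,150,-.251)"
```

```text
t 4.63 pos [521.5 -16.4 149.4] yaw -0.251 tilt [-1. -0.  0.] F [ 1.4 -0.2 -0.4] w 49.7
delta [  -0.6  -25.5 -136.7] turn 0.0
```

Emit:
move_arm:
  translation:
    - [0,-7,-36]
    - [0,-14,-72]
    - [0,-20,-105]
    - [0,-25.5,-130]
    - [0,-25.5,-137]
    - [0,-25.5,-137]
    - [0,-25.5,-137]
  turn: [0,0,0,0,0,0,0]
  gripper: [40,40,40,40,40,40,40]

```text
time: 5.22
tool_pos: [531.1, 119.7, 149.1]
eef_rot: [1.391, 1.079, -1.393]
force: [0.1, 0.1, -0.2]
width: 49.5
```

```bash
python3 snap.py c top,190,140,160,120,5 scene,290,130,140,110,5; python3 -c "
from h import *
go(530.7,122.4,150,-.251)"
```

```text
t 5.32 pos [531.2 118.4 149.1] yaw -0.2536 tilt [-1.    -0.     0.002] F [-0.3 -0.3  0.2] w 49.4
delta [ 149.6 -484.5  247.6] turn None
top [[281.0, 198.4], [272.3, 196.4], [283.1, 190.1], [274.4, 188.1], [275.0, 222.1], [266.3, 220.0], [272.9, 230.6], [264.1, 228.5]]
scene [[340.9, 197.3], [347.5, 199.2], [337.5, 200.7], [344.2, 202.6], [350.2, 188.2], [356.7, 189.9], [353.3, 185.1], [359.7, 186.8]]
t 5.32 pos [531.2 118.4 149.1] yaw -0.2536 tilt [-1.    -0.     0.002] F [-0.3 -0.3  0.2] w 49.4
delta [-0.9 -1.5 -3.7] turn -0.1
```

View pics/c_top.png

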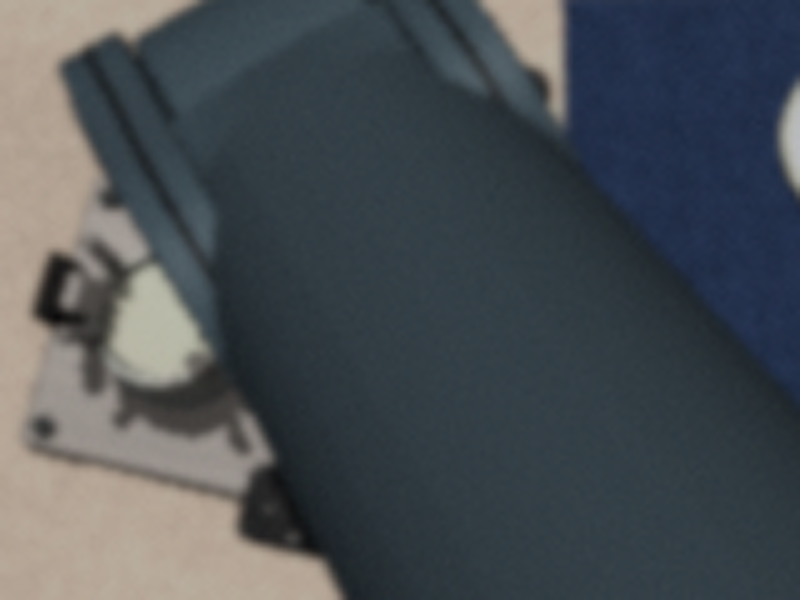

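View pics/c_scene.png

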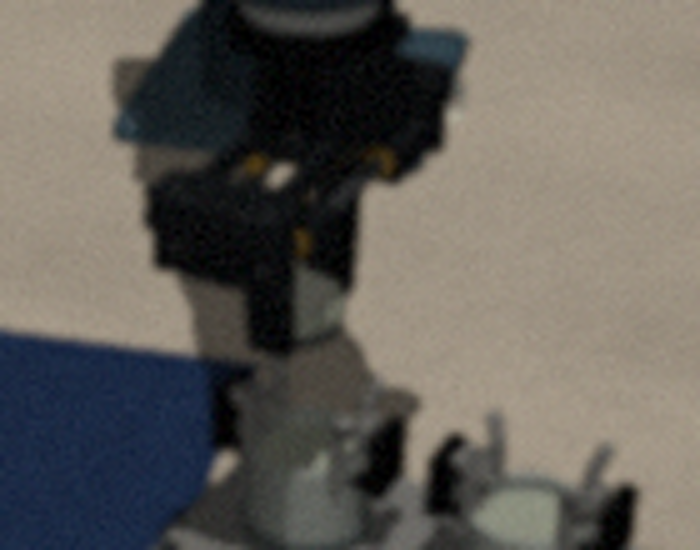

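```bash
cat > ov2.py <<'E'
import sys
from ov import *
def dishov(name,img,feeder,off,size,f,dxy=(0,0),bias=(0,0),zoff=8.4,state=None):
    s_=state or readout.read_state(); M=R.from_rotvec(s_["eef_rot"]).as_matrix()
    overlay(img,"scene",feeder,off,size,f,name); a=cv2.imread(name)
    c0=np.array(s_["tool_pos"])+M@np.array([zoff,0,0])+np.array([*dxy,0])
    th=np.linspace(0,2*np.pi,60)
    def pl(P,col):
        q=proj("scene",P)+np.array(bias); q=(q-np.array(off)+.5)*f-.5; cv2.polylines(a,[np.round(q*8).astype(np.int32)],True,col,1,cv2.LINE_AA,3)
    for dz in(9,-9): pl(np.array([c0+[25*np.cos(b),25*np.sin(b),dz] for b in th]),(0,0,255))
    w=s_["width"]/2
    for sy in(1,-1): pl(np.array([np.array(s_["tool_pos"])+M@np.array([14,sy*k,z]) for k,z in((w,9),(w,-9),(w+17.5,-9),(w+17.5,9))]),(255,0,0))
    cv2.imwrite(name,a)
if __name__=="__main__":
    im=cv2.imread("pics/c_scene_full.png")
    dishov("pics/c_ov.png",im,(547.9,182.7,-.247),(320,165),(100,80),7)
E
python3 ov2.py
```

```text
(no output)
```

View pics/c_ov.png

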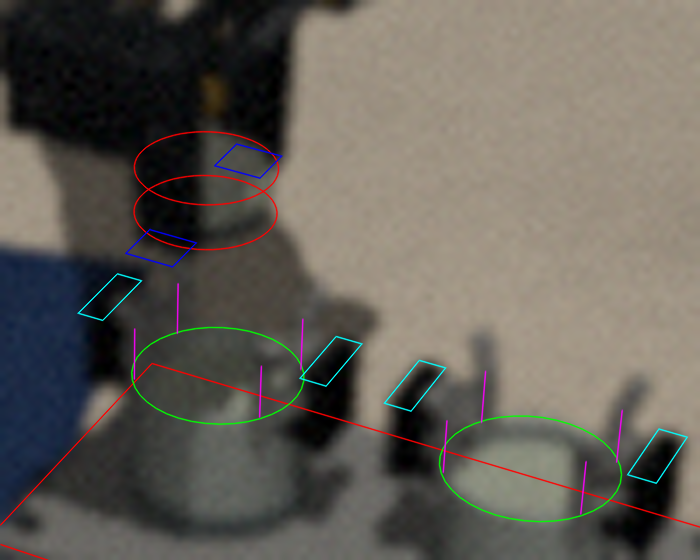

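Run:
```python
from ov import *
im=s[190:275,315:435]; im=np.clip(im.astype(float)*1.6,0,255).astype(np.uint8)
a=cv2.resize(im,None,fx=6.6,fy=6.6,interpolation=cv2.INTER_CUBIC)
for k in range(0,120,10): cv2.putText(a,str(315+k),(int(k*6.6),10),0,.35,(0,0,255)); cv2.line(a,(int((k+.5)*6.6),12),(int((k+.5)*6.6),20),(0,0,255))
for k in range(0,85,10): cv2.putText(a,str(190+k),(0,int(k*6.6)+6),0,.35,(0,0,255)); cv2.line(a,(25,int((k+.5)*6.6)),(32,int((k+.5)*6.6)),(0,0,255))
cv2.imwrite("pics/g.png",a)
```

```text
(no output)
```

View pics/g.png

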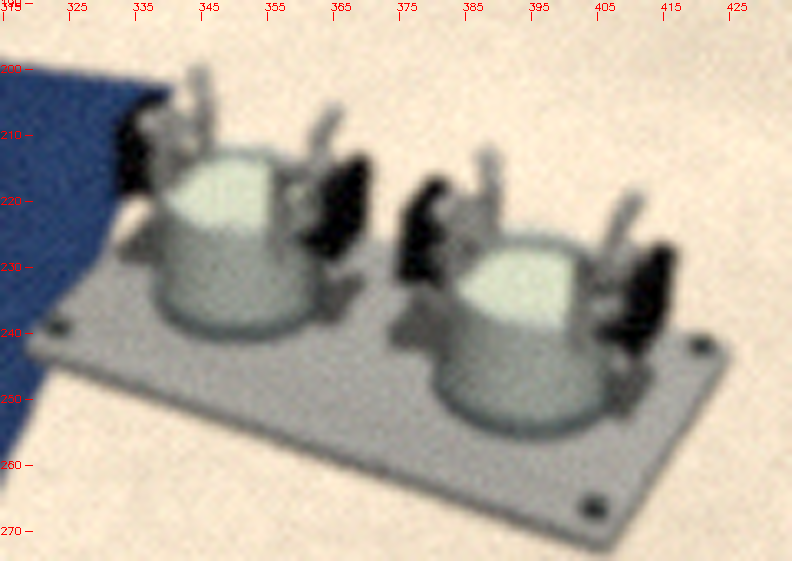

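Run:
```python
from ov import *
def g(x,y): return np.array([(x+.5)/6.6-.5+315,(y+.5)/6.6-.5+190])
th=np.linspace(0,2*np.pi,180)
def circ(p,ty,z): return proj("scene",np.array([W(p,(31*np.cos(b),ty+31*np.sin(b),z)) for b in th]))
def res(q):
    p=q[:3]; b=q[3:] if len(q)>3 else np.zeros(2)
    r=[]
    for f,u in (((65,-120,12),g(27,343)),((-65,120,12),g(732,350)),((65,120,12),g(603,540))): r+=list(proj("scene",W(p,f))[0]+b-u)
    for ty,low,l,rr,top in ((-60,340,153,322,150),(60,438,432,612,234)):
        C=circ(p,ty,12)+b; T=circ(p,ty,65)+b
        r+=[C[:,1].max()-g(0,low)[1],(C[:,0].min()+C[:,0].max())/2-g((l+rr)/2,0)[0],T[:,1].min()-g(0,top)[1]]
    return np.array(r)
q=least_squares(res,[545,180,-.25]); print(q.x.round(3),q.fun.round(2))
for p in ((543,178.4,-.251),):
  q=least_squares(lambda b:res([*p,*b]),[0,0]); print(p,"bias",q.x.round(2),q.fun.round(2))
overlay(s,"scene",q.x if len(q.x)==3 else least_squares(res,[545,180,-.25]).x,(315,190),(120,85),6,"pics/ov_s2.png")
```

```text
[ 5.47811e+02  1.82815e+02 -2.67000e-01] [-0.98 -0.56  0.49 -0.31  0.57  0.57  0.87 -0.08 -1.26  0.9  -0.08 -0.88]
(543, 178.4, -0.251) bias [1.36 1.55] [-0.8   0.13  0.09 -0.65  0.95  0.16  1.24 -0.15 -0.76  0.74 -0.09 -0.85]
```

View pics/ov_s2.png

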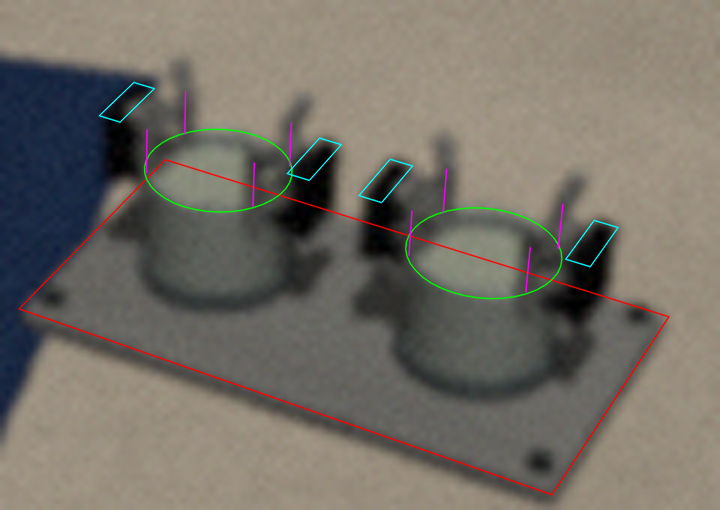

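Run:
```python
from ov2 import *
im=cv2.imread("pics/c_scene_full.png"); im=np.clip(im.astype(float)*2-20,0,255).astype(np.uint8)
dishov("pics/c_ov2.png",im,(547.8,182.8,-.26),(320,180),(60,50),12)
a=cv2.imread("pics/c_ov2.png"); b=cv2.resize(im[180:230,320:380],None,fx=12,fy=12,interpolation=cv2.INTER_CUBIC)
cv2.imwrite("pics/c_z.png",np.hstack([a[:,:400],b[:,:400]]))
```

View pics/c_z.png

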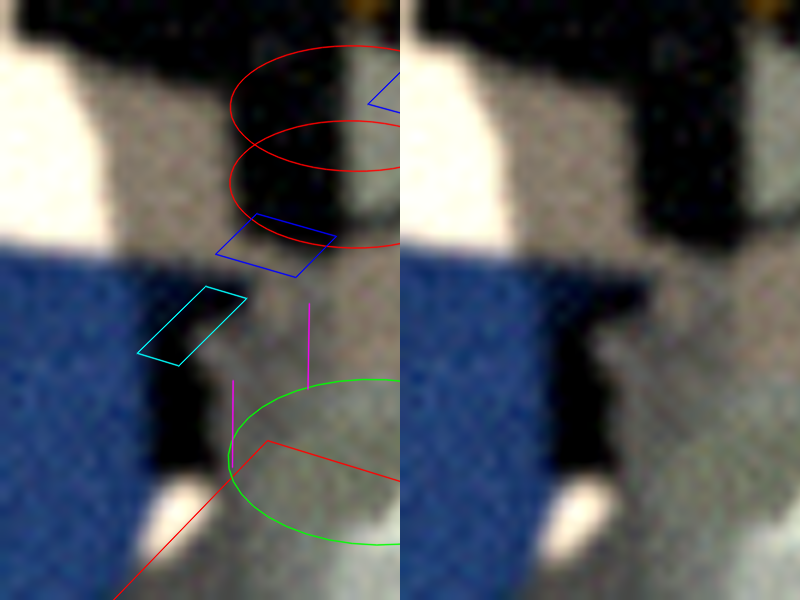

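Run:
```python
from ov2 import *
im=cv2.imread("pics/c_scene_full.png"); im=np.clip(im.astype(float)*2-20,0,255).astype(np.uint8)
dishov("pics/c_ov2.png",im,(547.8,182.8,-.26),(335,175),(35,50),11)
a=cv2.imread("pics/c_ov2.png"); b=cv2.resize(im[175:225,335:370],None,fx=11,fy=11,interpolation=cv2.INTER_CUBIC)
cv2.imwrite("pics/c_z2.png",np.hstack([a,b]))
```

```text
(no output)
```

View pics/c_z2.png

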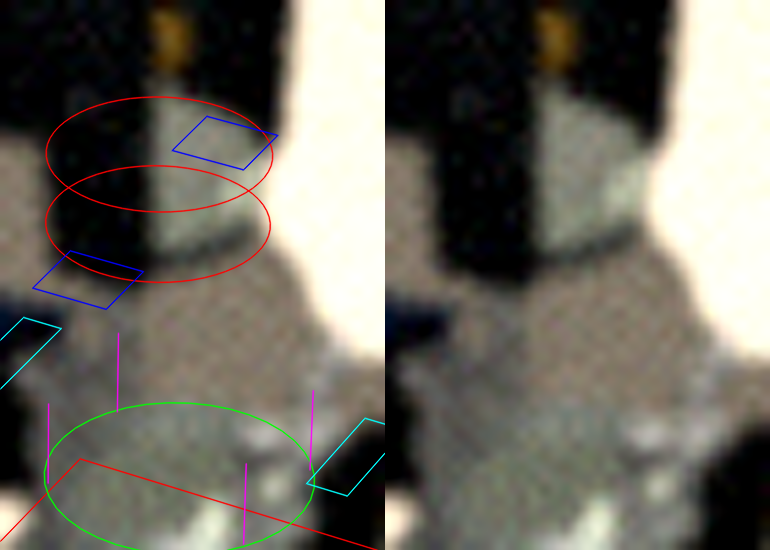

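```bash
python3 -c "
from h import *
go(531.8,124.3,122,-.251)"
```

```text
t 5.32 pos [531.2 118.4 149.1] yaw -0.2536 tilt [-1.    -0.     0.002] F [-0.3 -0.3  0.2] w 49.4
delta [27.1 -0.9 -5.9] turn -0.1
```

Emit:
move_arm:
  translation:
    - [15,-1,-5]
    - [27,-1,-5]
    - [27,-1,-5]
    - [27,-1,-5]
  turn: [0,0,0,0]
  gripper: [40,40,40,40]

```text
time: 5.65
tool_pos: [530.8, 124.4, 121.5]
eef_rot: [1.39, 1.08, -1.395]
force: [0.2, -0.6, -0.6]
width: 49.9
```

```bash
python3 snap.py d scene,290,130,140,110,5; for i in 1 2 3 4 5; do python3 -c "
from h import *
from workcell import get_image
get_image('scene');go(531.8,124.3,122,-.251)"; done
cat > ov3.py <<'E'
import sys
from ov2 import *
n=sys.argv[1]; x,y,w,h,f=map(int,sys.argv[2].split(",")); dx=list(map(float,sys.argv[3].split(","))); p=list(map(float,sys.argv[4].split(",")))
im=cv2.imread(f"pics/{n}_scene_full.png"); im=np.clip(im.astype(float)*2-20,0,255).astype(np.uint8)
st=dict(readout.read_state())
if len(sys.argv)>5: st["tool_pos"]=list(map(float,sys.argv[5].split(",")))
dishov("pics/tmp.png",im,p,(x,y),(w,h),f,dxy=dx,state=st)
a=cv2.imread("pics/tmp.png"); b=cv2.resize(im[y:y+h,x:x+w],None,fx=f,fy=f,interpolation=cv2.INTER_CUBIC)
cv2.imwrite(f"pics/{n}_ov.png",np.hstack([a,b]))
E
python3 ov3.py d 325,180,50,60,8 0,0 547.8,182.8,-.26
```

```text
t 5.7 pos [531.3 124.9 122.2] yaw -0.2519 tilt [-1.    -0.001  0.001] F [ 0.2  0.6 -0.5] w 50.0
delta [ 122.7 -483.3  253.3] turn None
top [[278.6, 200.7], [270.2, 198.7], [280.6, 192.6], [272.2, 190.7], [272.8, 223.9], [264.3, 221.9], [270.7, 232.2], [262.2, 230.2]]
scene [[343.4, 207.1], [349.9, 209.0], [340.0, 210.5], [346.7, 212.5], [352.5, 197.6], [359.0, 199.4], [355.6, 194.5], [362.0, 196.2]]
t 5.75 pos [531.7 125.2 122.6] yaw -0.2518 tilt [-1.  0.  0.] F [-0.3 -0.  -0.4] w 49.7
delta [0.6 0.3 0.9] turn -0.0
t 5.8 pos [531.8 125.5 122.8] yaw -0.2515 tilt [-1.     0.001 -0.   ] F [0.4 0.  0.5] w 49.6
delta [0.8 0.3 1.1] turn -0.0
t 5.85 pos [531.9 125.6 122.9] yaw -0.2514 tilt [-1.     0.001 -0.   ] F [-0.1  0.4 -0.2] w 49.5
delta [0.9 0.3 1.3] turn -0.0
t 5.9 pos [531.8 125.7 122.9] yaw -0.2512 tilt [-1.     0.001 -0.   ] F [-0.5  0.8 -1.2] w 49.5
delta [0.9 0.3 1.4] turn -0.0
t 5.95 pos [531.8 125.8 122.8] yaw -0.251 tilt [-1.     0.001 -0.   ] F [ 0.6  0.2 -0.6] w 49.7
delta [0.8 0.4 1.5] turn -0.0
```

View pics/d_ov.png

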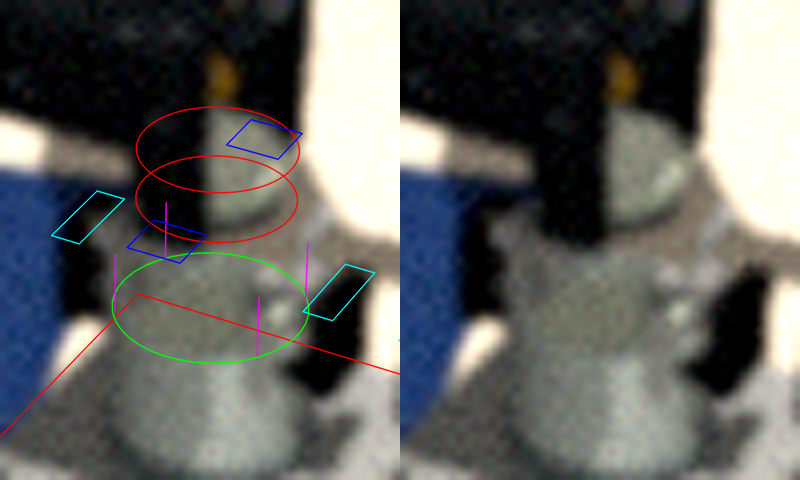

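Emit:
move_arm:
  translation:
    - [5,0,0]
    - [8,0,0]
    - [10,0,0]
    - [10,0,0]
    - [10,0,0]
  turn: [0,0,0,0,0]
  gripper: [40,40,40,40,40]

```text
time: 6.37
tool_pos: [531.3, 125.9, 112.1]
eef_rot: [1.391, 1.08, -1.392]
force: [0.1, -0.1, -0.4]
width: 49.6
```

```bash
python3 snap.py e scene,290,130,140,110,5; python3 ov3.py e 325,180,50,60,8 0,0 547.8,182.8,-.26;  python3 -c "
from h import *
go(531.8,124.3,122,-.251)"
```

```text
t 6.42 pos [531.4 125.9 112.2] yaw -0.2508 tilt [-1. -0.  0.] F [-0.4  0.  -1. ] w 49.6
delta [ 112.4 -483.5  253.9] turn None
top [[278.4, 201.6], [270.1, 199.6], [280.4, 193.6], [272.1, 191.7], [272.7, 224.4], [264.3, 222.4], [270.6, 232.5], [262.2, 230.6]]
scene [[343.8, 210.5], [350.3, 212.5], [340.5, 214.0], [347.1, 216.0], [352.8, 201.1], [359.2, 202.9], [355.8, 197.9], [362.2, 199.7]]
t 6.42 pos [531.4 125.9 112.2] yaw -0.2508 tilt [-1. -0.  0.] F [-0.4  0.  -1. ] w 49.6
delta [-9.8  0.8  1.5] turn 0.0
```

View pics/e_ov.png

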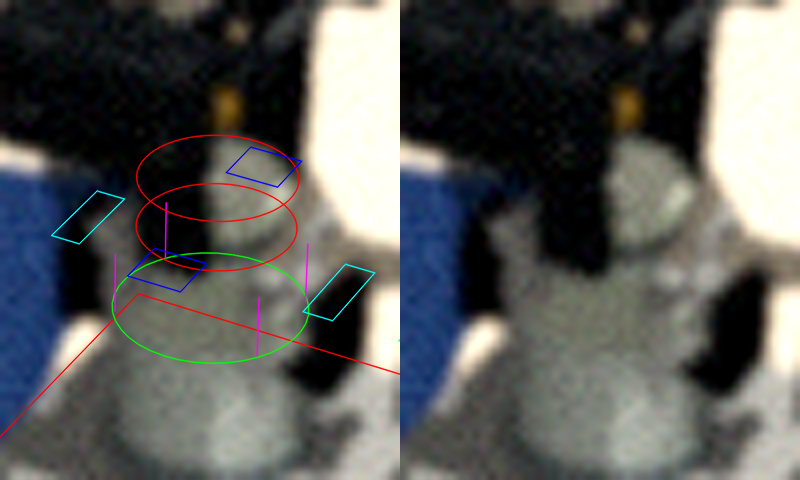

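Emit:
move_arm:
  translation:
    - [1.5,0,-1]
    - [3,0,-1]
    - [4.5,0,-1]
    - [4.5,0,-1]
    - [4.5,0,-1]
  turn: [0,0,0,0,0]
  gripper: [40,40,40,40,40]

```text
time: 6.83
tool_pos: [531.7, 126.8, 107.7]
eef_rot: [1.391, 1.08, -1.392]
force: [-0.4, 0.1, -1.7]
width: 49.5
```

```bash
python3 -c "
from h import *
go(531.8,124.3,122,-.251);print(readout.read_state()['wrist_torque'])"
```

```text
t 6.83 pos [531.7 126.8 107.7] yaw -0.2509 tilt [-1. -0.  0.] F [-0.4  0.1 -1.7] w 49.5
delta [-14.3   0.8   2.4] turn 0.0
[-0.08614802 -0.11522397  0.0176618 ]
```

Emit:
move_arm:
  translation:
    - [0,0,1.5]
    - [1.5,0,1.5]
    - [3,0,1.5]
    - [3,0,1.5]
    - [3,0,1.5]
  turn: [0,0,0,0,0]
  gripper: [40,40,40,40,40]

```text
time: 7.25
tool_pos: [531.2, 125.4, 104.7]
eef_rot: [1.391, 1.08, -1.392]
force: [0.6, 0.1, -0.8]
width: 49.7
```

```bash
python3 -c "
from h import *
go(531.8,124.3,100,-.251);print(readout.read_state()['wrist_torque'])"
```

```text
t 7.25 pos [531.2 125.4 104.7] yaw -0.2508 tilt [-1. -0.  0.] F [ 0.6  0.1 -0.8] w 49.7
delta [4.7 0.8 0.9] turn 0.0
[-0.02042682 -0.02773327  0.01905081]
```

Emit:
move_arm:
  translation:
    - [1,0,0]
    - [2,0,0]
    - [2.5,0,0]
    - [2.5,0,0]
  turn: [0,0,0,0]
  gripper: [40,40,40,40]

```text
time: 7.58
tool_pos: [531.3, 125.9, 102.3]
eef_rot: [1.392, 1.081, -1.391]
force: [-0.5, 1.2, -0.8]
width: 49.9
```

Emit:
move_arm:
  translation:
    - [0.7,0,0]
    - [1.4,0,0]
    - [2,0,0]
    - [2,0,0]
  turn: [0,0,0,0]
  gripper: [40,40,40,40]

```text
time: 7.92
tool_pos: [531.3, 125.9, 100.3]
eef_rot: [1.392, 1.081, -1.391]
force: [-0.8, 2.8, -1.5]
width: 49.8
```

```bash
python3 snap.py f scene,290,130,140,110,5; python3 ov3.py f 325,180,50,60,8 0,0 547.8,182.8,-.26;  python3 -c "
from h import *
go(531.8,124.3,122,-.251)"
```

```text
t 7.97 pos [531.3 125.9 100.3] yaw -0.2506 tilt [-1.    -0.    -0.001] F [-0.   2.7  0. ] w 49.6
delta [ 100.2 -483.5  253.7] turn None
top [[278.8, 202.6], [270.6, 200.7], [280.7, 194.7], [272.5, 192.9], [273.1, 225.1], [264.9, 223.2], [271.1, 233.2], [262.8, 231.2]]
scene [[343.7, 214.5], [350.2, 216.5], [340.4, 218.0], [347.0, 220.0], [352.7, 205.0], [359.0, 206.8], [355.7, 201.8], [362.0, 203.6]]
t 7.97 pos [531.3 125.9 100.3] yaw -0.2506 tilt [-1.    -0.    -0.001] F [-0.   2.7  0. ] w 49.6
delta [-21.7   0.9   1.4] turn 0.0
```

View pics/f_ov.png

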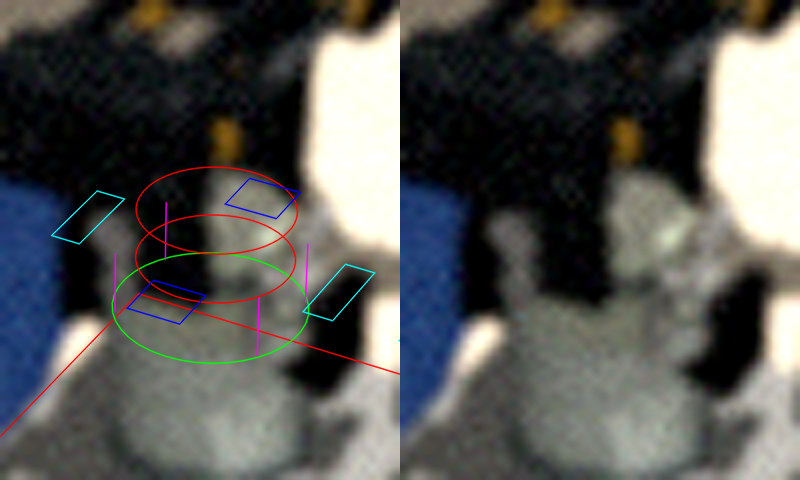

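Emit:
move_arm:
  translation:
    - [0,0,-0.7]
    - [0,0,-1.2]
    - [0,0,-1.2]
    - [0.5,0,-1.2]
    - [0.5,0,-1.2]
  turn: [0,0,0,0,0]
  gripper: [40,40,40,40,40]

```text
time: 8.38
tool_pos: [531.7, 126.3, 99.8]
eef_rot: [1.391, 1.08, -1.392]
force: [-0.8, 0.8, 0.5]
width: 49.6
```

```bash
python3 -c "
from h import *
go(531.8,124.3,122,-.251)"
```

```text
t 8.38 pos [531.7 126.3  99.8] yaw -0.2511 tilt [-1.  0.  0.] F [-0.8  0.8  0.5] w 49.6
delta [-22.2   0.6   1.9] turn -0.0
```

Emit:
move_arm:
  translation:
    - [0.5,0,0]
    - [1,0,0]
    - [1,0,0]
  turn: [0,0,0]
  gripper: [40,40,40]

```text
time: 8.63
tool_pos: [531.8, 126.3, 99.0]
eef_rot: [1.392, 1.079, -1.392]
force: [-0.9, -0.8, 2.8]
width: 49.6
```

Emit:
move_arm:
  translation:
    - [0.5,0,0]
    - [1,0,0]
    - [1,0,0]
  turn: [0,0,0]
  gripper: [40,40,40]

```text
time: 8.88
tool_pos: [531.8, 126.3, 97.9]
eef_rot: [1.392, 1.079, -1.392]
force: [-1.0, -0.3, 3.5]
width: 49.5
```

Emit:
move_arm:
  translation:
    - [0,0,0]
    - [0,0,0]
    - [0,0,0]
    - [0,0,0]
    - [-10,0,0]
    - [-25,0,0]
    - [-30,0,2]
    - [-30,0,2]
  turn: [0,0,0,0,0,0,0,0]
  gripper: [52,58,66,70,70,70,70,70]

```text
time: 9.55
tool_pos: [532.2, 124.5, 129.5]
eef_rot: [1.394, 1.078, -1.389]
force: [0.6, -0.0, 0.1]
width: 69.6
```

```bash
python3 snap.py k scene,290,130,140,110,5; python3 ov3.py k 325,180,50,60,8 0,0 547.8,182.8,-.26 531.3,124,97.9;  python3 -c "
from h import *
go(531.8,124.3,122,-.251)"
```

```text
t 9.6 pos [531.7 124.4 128.6] yaw -0.2513 tilt [-1.     0.002 -0.001] F [ 0.  -0.3 -1.5] w 69.9
delta [ 127.7 -484.3  252.8] turn None
top [[279.8, 195.3], [271.3, 193.3], [281.8, 187.2], [273.4, 185.3], [271.6, 228.0], [263.0, 226.0], [269.5, 236.4], [260.9, 234.4]]
scene [[341.3, 206.9], [347.9, 208.8], [337.9, 210.3], [344.6, 212.3], [354.1, 193.8], [360.5, 195.5], [357.2, 190.6], [363.5, 192.4]]
t 9.6 pos [531.7 124.4 128.6] yaw -0.2513 tilt [-1.     0.002 -0.001] F [ 0.  -0.3 -1.5] w 69.9
delta [6.6 0.1 0.1] turn -0.0
```

View pics/k_ov.png

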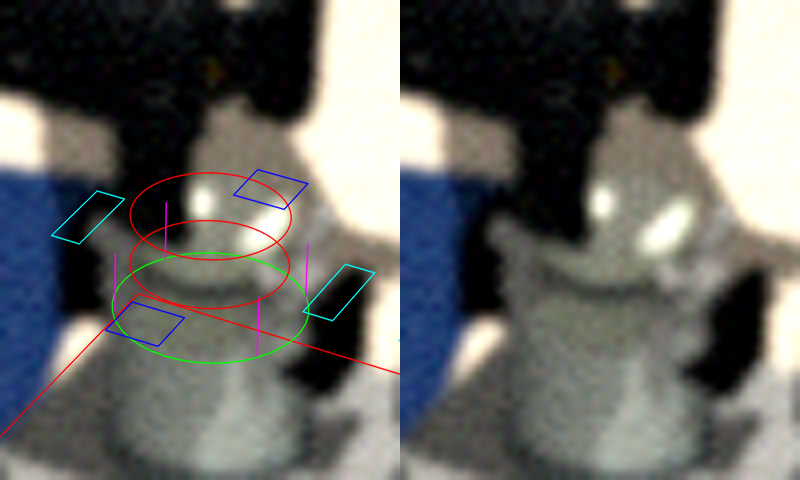

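Emit:
move_arm:
  translation:
    - [0,0,0]
    - [0,0,0]
    - [0,0,0]
    - [0,0,0]
    - [0,0,0]
    - [0,0,0]
    - [3,0,0]
    - [6,0,0]
    - [9,0,0]
    - [10,0,0]
  turn: [0,0,0,0,0,0,0,0,0,0]
  gripper: [50,35,20,10,0,0,0,0,0,0]

```text
time: 10.43
tool_pos: [530.8, 124.5, 117.1]
eef_rot: [1.391, 1.08, -1.393]
force: [-0.7, 1.5, 0.1]
width: 5.6
```

```bash
python3 -c "
from h import *
go(531.8,124.3,115,-.251)"
```

```text
t 10.43 pos [530.8 124.5 117.1] yaw -0.2509 tilt [-1.    -0.001  0.001] F [-0.7  1.5  0.1] w 5.6
delta [ 2.1  1.1 -0.1] turn 0.0
```

Emit:
move_arm:
  translation:
    - [0,0,0]
    - [0.5,0,0]
    - [1,0,0]
    - [2,0,0]
    - [3,0,0]
    - [3,0,0]
  turn: [0,0,0,0,0,0]
  gripper: [0,0,0,0,0,0]

```text
time: 10.93
tool_pos: [531.1, 124.7, 114.8]
eef_rot: [1.391, 1.08, -1.392]
force: [0.4, -0.3, 0.6]
width: 0.3
```

Emit:
move_arm:
  translation:
    - [1,0,0]
    - [2,0,0]
    - [3,0,0]
    - [3,0,0]
  turn: [0,0,0,0]
  gripper: [0,0,0,0]

```text
time: 11.27
tool_pos: [531.1, 124.8, 112.0]
eef_rot: [1.391, 1.08, -1.391]
force: [-0.6, -0.2, 1.9]
width: 0.6
```

Emit:
move_arm:
  translation:
    - [1,0,0]
    - [2,0,0]
    - [3,0,0]
    - [3,0,0]
  turn: [0,0,0,0]
  gripper: [0,0,0,0]

```text
time: 11.6
tool_pos: [531.3, 125.2, 108.9]
eef_rot: [1.392, 1.081, -1.391]
force: [-0.2, 1.5, 1.0]
width: 0.5
```

Emit:
move_arm:
  translation:
    - [1,0,0]
    - [2,0,0]
    - [3,0,0]
  turn: [0,0,0]
  gripper: [0,0,0]

```text
time: 11.85
tool_pos: [531.2, 124.3, 105.6]
eef_rot: [1.391, 1.08, -1.392]
force: [0.5, 0.4, 0.7]
width: 0.6
```

```bash
python3 snap.py m scene,290,130,140,110,5; python3 ov3.py m 325,180,50,60,8 0,0 547.8,182.8,-.26 531.3,124,97.9;  python3 -c "
from h import *
go(531.8,124.3,122,-.251)"
```

```text
t 11.9 pos [531.  124.1 105.3] yaw -0.2511 tilt [-1.    -0.     0.001] F [ 0.8 -0.   0.4] w 0.4
delta [ 105.6 -483.5  252.1] turn None
top [[276.7, 213.5], [268.4, 211.5], [278.6, 205.5], [270.4, 203.6], [276.6, 213.7], [268.3, 211.7], [274.6, 221.7], [266.3, 219.7]]
scene [[347.6, 207.9], [354.0, 209.8], [344.4, 211.3], [350.9, 213.2], [347.7, 207.8], [354.1, 209.7], [350.8, 204.5], [357.2, 206.4]]
t 11.9 pos [531.  124.1 105.3] yaw -0.2511 tilt [-1.    -0.     0.001] F [ 0.8 -0.   0.4] w 0.4
delta [-16.7   0.7  -0.4] turn -0.0
```

View pics/m_ov.png

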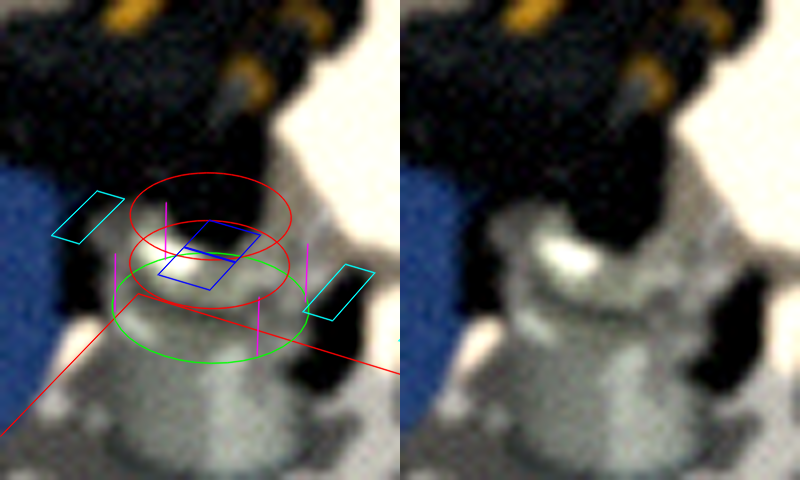

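Emit:
move_arm:
  translation:
    - [1,0,0]
    - [2,0,0]
    - [3,0,0]
  turn: [0,0,0]
  gripper: [0,0,0]

```text
time: 12.15
tool_pos: [531.1, 124.2, 102.6]
eef_rot: [1.391, 1.08, -1.392]
force: [-0.1, -0.1, 0.8]
width: 0.3
```

Emit:
move_arm:
  translation:
    - [1,0,0]
    - [2,0,0]
  turn: [0,0]
  gripper: [0,0]

```text
time: 12.32
tool_pos: [531.1, 124.4, 100.7]
eef_rot: [1.391, 1.08, -1.392]
force: [-0.9, -1.1, 1.7]
width: 0.5
```

Emit:
move_arm:
  translation:
    - [1,0,0]
    - [2,0,0]
  turn: [0,0]
  gripper: [0,0]

```text
time: 12.48
tool_pos: [531.1, 124.6, 98.7]
eef_rot: [1.391, 1.08, -1.392]
force: [-0.4, -1.1, 1.9]
width: 0.3
```

Emit:
move_arm:
  translation:
    - [1,0,0]
    - [2,0,0]
  turn: [0,0]
  gripper: [0,0]

```text
time: 12.65
tool_pos: [531.2, 124.4, 96.8]
eef_rot: [1.391, 1.08, -1.392]
force: [-0.4, -1.4, 4.9]
width: 0.6
```

Emit:
move_arm:
  translation:
    - [1,0,0]
    - [2,0,0]
  turn: [0,0]
  gripper: [0,0]

```text
time: 12.82
tool_pos: [531.4, 124.4, 95.2]
eef_rot: [1.392, 1.079, -1.392]
force: [-3.2, -3.2, 9.3]
width: 0.9
```

Emit:
move_arm:
  translation:
    - [1,0,0]
    - [2,0,0]
  turn: [0,0]
  gripper: [0,0]

```text
time: 12.98
tool_pos: [531.4, 124.4, 93.5]
eef_rot: [1.392, 1.079, -1.392]
force: [-2.3, -3.1, 10.8]
width: 0.2
```

Emit:
move_arm:
  translation:
    - [1,0,0]
    - [2,0,0]
  turn: [0,0]
  gripper: [0,0]

```text
time: 13.15
tool_pos: [531.5, 124.8, 91.1]
eef_rot: [1.392, 1.08, -1.391]
force: [-0.4, -2.0, 4.1]
width: 0.5
```

Emit:
move_arm:
  translation:
    - [1,0,0]
    - [2,0,0]
  turn: [0,0]
  gripper: [0,0]

```text
time: 13.32
tool_pos: [531.5, 124.8, 89.0]
eef_rot: [1.392, 1.08, -1.391]
force: [-0.1, -1.1, 4.3]
width: 0.6
```

Emit:
move_arm:
  translation:
    - [1,0,0]
    - [2,0,0]
    - [3,0,0]
  turn: [0,0,0]
  gripper: [0,0,0]

```text
time: 13.57
tool_pos: [531.5, 124.8, 86.0]
eef_rot: [1.392, 1.08, -1.391]
force: [-1.1, -0.8, 5.4]
width: 0.2
```

Emit:
move_arm:
  translation:
    - [1,0,0]
    - [2,0,0]
    - [3,0,0]
  turn: [0,0,0]
  gripper: [0,0,0]

```text
time: 13.82
tool_pos: [531.5, 124.8, 83.0]
eef_rot: [1.392, 1.08, -1.391]
force: [-1.6, -1.0, 5.4]
width: 0.6
```

Emit:
move_arm:
  translation:
    - [1,0,0]
    - [2,0,0]
    - [3,0,0]
  turn: [0,0,0]
  gripper: [0,0,0]

```text
time: 14.07
tool_pos: [531.5, 124.8, 80.0]
eef_rot: [1.392, 1.08, -1.391]
force: [-1.6, -1.7, 5.8]
width: 0.2
```

Emit:
move_arm:
  translation:
    - [0.5,0,0]
    - [1,0,0]
  turn: [0,0]
  gripper: [0,0]

```text
time: 14.23
tool_pos: [531.5, 124.8, 79.0]
eef_rot: [1.392, 1.08, -1.391]
force: [-1.5, -1.0, 5.7]
width: 0.3
```

Emit:
move_arm:
  translation:
    - [0.5,0,0]
    - [1,0,0]
  turn: [0,0]
  gripper: [0,0]

```text
time: 14.4
tool_pos: [531.5, 124.8, 78.0]
eef_rot: [1.392, 1.08, -1.391]
force: [-0.1, -0.5, 5.0]
width: 0.2
```

Emit:
move_arm:
  translation:
    - [0.5,0,0]
    - [1,0,0]
  turn: [0,0]
  gripper: [0,0]

```text
time: 14.57
tool_pos: [531.5, 124.8, 77.0]
eef_rot: [1.392, 1.08, -1.391]
force: [-1.9, -1.8, 6.3]
width: 0.3
```

Emit:
move_arm:
  translation:
    - [0.5,0,0]
    - [1,0,0]
  turn: [0,0]
  gripper: [0,0]

```text
time: 14.73
tool_pos: [531.5, 124.8, 76.0]
eef_rot: [1.392, 1.08, -1.391]
force: [-1.4, -2.2, 5.9]
width: 0.5
```

Emit:
move_arm:
  translation:
    - [0.5,0,0]
    - [0.5,0,0]
  turn: [0,0]
  gripper: [0,0]

```text
time: 14.9
tool_pos: [531.5, 124.8, 75.3]
eef_rot: [1.392, 1.08, -1.391]
force: [-0.3, -0.9, 1.6]
width: 0.6
```

Emit:
move_arm:
  translation:
    - [0.5,0,0]
    - [0.5,0,0]
  turn: [0,0]
  gripper: [0,0]

```text
time: 15.07
tool_pos: [531.5, 124.8, 74.9]
eef_rot: [1.392, 1.08, -1.391]
force: [0.8, -1.1, 3.3]
width: 0.5
```

Emit:
move_arm:
  translation:
    - [0.4,0,0]
    - [0.4,0,0]
  turn: [0,0]
  gripper: [0,0]

```text
time: 15.23
tool_pos: [531.5, 124.8, 74.5]
eef_rot: [1.392, 1.08, -1.391]
force: [1.2, -1.0, 5.0]
width: 0.3
```

Emit:
move_arm:
  translation:
    - [0.5,0,0]
    - [0.5,0,0]
  turn: [0,0]
  gripper: [0,0]

```text
time: 15.4
tool_pos: [531.2, 124.8, 73.8]
eef_rot: [1.392, 1.08, -1.391]
force: [0.5, -0.7, 2.4]
width: 0.8
```

Emit:
move_arm:
  translation:
    - [0.4,0,0]
    - [0.4,0,0]
  turn: [0,0]
  gripper: [0,0]

```text
time: 15.57
tool_pos: [531.2, 124.9, 73.5]
eef_rot: [1.392, 1.08, -1.391]
force: [0.8, -0.7, 4.5]
width: 0.4
```

Emit:
move_arm:
  translation:
    - [0.4,0,0]
    - [0.4,0,0]
  turn: [0,0]
  gripper: [0,0]

```text
time: 15.73
tool_pos: [531.2, 124.8, 73.2]
eef_rot: [1.392, 1.08, -1.391]
force: [0.5, 0.4, 5.2]
width: 0.3
```

Emit:
move_arm:
  translation:
    - [0.4,0,0]
    - [0.4,0,0]
  turn: [0,0]
  gripper: [0,0]

```text
time: 15.9
tool_pos: [531.2, 124.8, 72.8]
eef_rot: [1.392, 1.08, -1.391]
force: [0.5, 0.8, 4.6]
width: 0.3
```

Emit:
move_arm:
  translation:
    - [0.4,0,0]
    - [0.4,0,0]
  turn: [0,0]
  gripper: [0,0]

```text
time: 16.07
tool_pos: [531.3, 124.8, 72.4]
eef_rot: [1.392, 1.08, -1.391]
force: [0.8, 0.9, 4.5]
width: 0.5
```

Emit:
move_arm:
  translation:
    - [0.3,0,0]
    - [0.3,0,0]
  turn: [0,0]
  gripper: [0,0]

```text
time: 16.23
tool_pos: [531.2, 124.8, 72.0]
eef_rot: [1.392, 1.08, -1.391]
force: [0.3, 0.2, 4.5]
width: 0.2
```

Emit:
move_arm:
  translation:
    - [0.4,0,0]
    - [0.4,0,0]
  turn: [0,0]
  gripper: [0,0]

```text
time: 16.4
tool_pos: [531.2, 124.8, 71.6]
eef_rot: [1.392, 1.08, -1.391]
force: [0.8, 2.5, 3.9]
width: 0.5
```

Emit:
move_arm:
  translation:
    - [0.4,0,0]
    - [0.4,0,0]
  turn: [0,0]
  gripper: [0,0]

```text
time: 16.57
tool_pos: [531.2, 124.8, 71.3]
eef_rot: [1.392, 1.08, -1.391]
force: [0.1, 1.1, 4.5]
width: 0.1
```

Emit:
move_arm:
  translation:
    - [0.4,0,0]
    - [0.4,0,0]
  turn: [0,0]
  gripper: [0,0]

```text
time: 16.73
tool_pos: [531.3, 124.8, 71.2]
eef_rot: [1.392, 1.08, -1.391]
force: [-0.4, 0.3, 8.8]
width: 0.4
```

Emit:
move_arm:
  translation:
    - [0.4,0,0]
    - [0.4,0,0]
  turn: [0,0]
  gripper: [0,0]

```text
time: 16.9
tool_pos: [531.3, 124.8, 71.2]
eef_rot: [1.392, 1.08, -1.391]
force: [-2.1, -0.4, 12.7]
width: 0.9
```

```bash
python3 snap.py n scene,315,180,70,60,10
```

```text
t 16.95 pos [531.3 124.8  71.2] yaw -0.2508 tilt [-1.  0.  0.] F [-1.3 -0.9 13.1] w 0.6
delta [  71.1 -483.7  252.8] turn None
top [[277.4, 215.6], [269.4, 213.8], [279.3, 207.9], [271.3, 206.1], [277.3, 215.9], [269.3, 214.0], [275.4, 223.6], [267.4, 221.7]]
scene [[347.6, 219.3], [354.0, 221.2], [344.5, 222.7], [350.9, 224.7], [347.7, 219.1], [354.1, 221.1], [350.8, 215.8], [357.1, 217.7]]
```

View pics/n_scene.png

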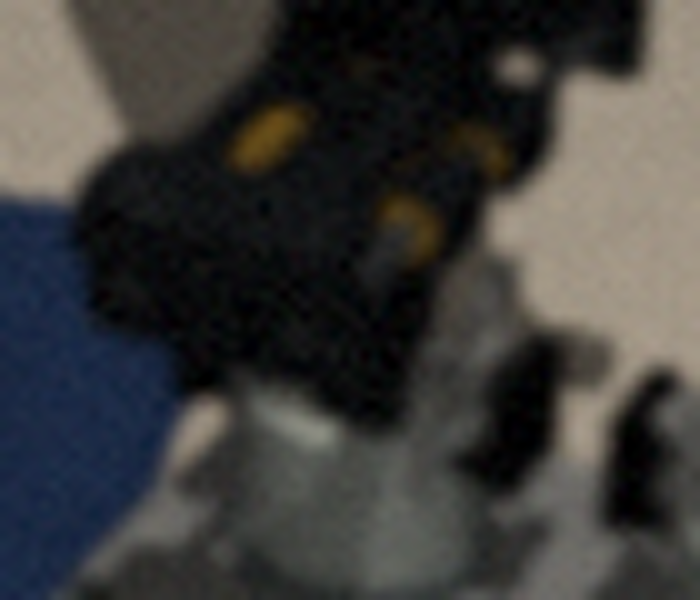

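Emit:
move_arm:
  translation:
    - [-1,0,0]
    - [-2,0,0]
    - [-3,0,0]
    - [-4,0,0]
  turn: [0,0,0,0]
  gripper: [0,0,0,0]

```text
time: 17.28
tool_pos: [530.7, 124.4, 74.2]
eef_rot: [1.391, 1.08, -1.392]
force: [-1.3, -0.5, -0.3]
width: 0.5
```

Emit:
move_arm:
  translation:
    - [-5,0,0]
    - [-15,0,0]
    - [-30,0,0]
    - [-50,0,0]
    - [-80,0,20]
    - [-80,0,60]
    - [-80,0,100]
    - [-80,0,140]
    - [-80,0,180]
    - [-80,0,200]
  turn: [0,0,0,0,0,0,0,0,0,0]
  gripper: [0,0,0,0,0,0,20,40,60,88]

```text
time: 18.12
tool_pos: [479.2, -74.5, 154.7]
eef_rot: [1.392, 1.076, -1.398]
force: [0.1, 1.2, -0.7]
width: 24.8
```

```bash
python3 snap.py o top,185,165,135,95,5 scene,315,180,70,60,10;python3 -c "
from h import *
go(640,-221,150,-.251)"
```

```text
t 18.22 pos [479.7 -74.  154.7] yaw -0.2583 tilt [-1.    -0.001  0.003] F [0.2 0.2 1.5] w 33.1
delta [ 155.4 -482.5   50.6] turn None
top [[377.2, 225.4], [368.3, 223.3], [379.0, 216.9], [370.1, 214.8], [373.7, 241.6], [364.8, 239.5], [371.9, 250.3], [362.9, 248.2]]
scene [[275.3, 174.7], [281.0, 176.3], [271.4, 177.6], [277.1, 179.2], [282.4, 169.4], [288.1, 171.0], [286.1, 166.7], [291.7, 168.2]]
t 18.22 pos [479.7 -74.  154.7] yaw -0.2583 tilt [-1.    -0.001  0.003] F [0.2 0.2 1.5] w 33.1
delta [  4.7 192.5 101.2] turn -0.4
```

View pics/o_top.png

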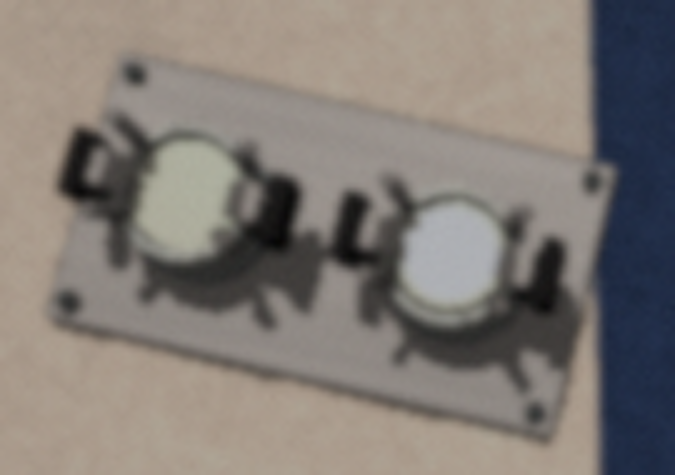

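View pics/o_scene.png

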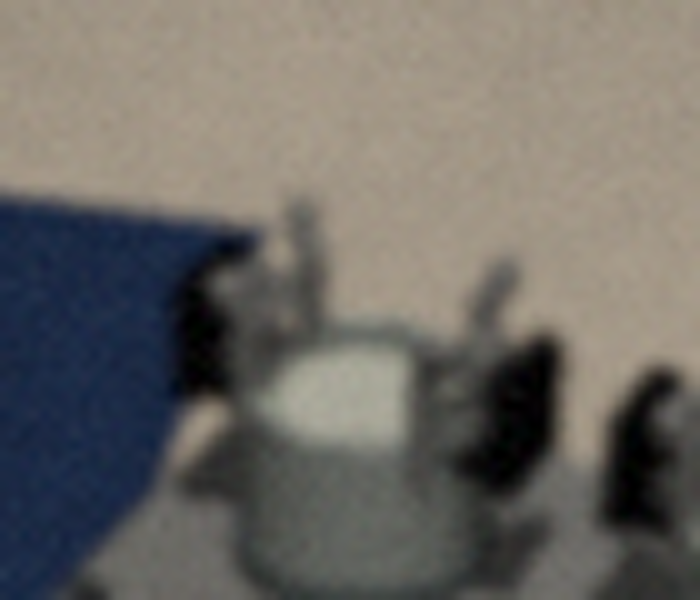

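```bash
python3 -c "
from h import *
go(639.5,-220.2,90,-.251)"
```

```text
t 18.22 pos [479.7 -74.  154.7] yaw -0.2583 tilt [-1.    -0.001  0.003] F [0.2 0.2 1.5] w 33.1
delta [ 64.7 191.9 100.4] turn -0.4
```

Emit:
move_arm:
  translation:
    - [0,35,18]
    - [0,70,36]
    - [10,105,55]
    - [30,140,73]
    - [50,175,92]
    - [64,192,100]
    - [64,192,100]
    - [64,192,100]
    - [64,192,100]
  turn: [0,0,0,0,0,0,0,0,0]
  gripper: [88,88,88,88,88,88,88,88,88]

```text
time: 18.97
tool_pos: [642.7, -211.5, 90.8]
eef_rot: [1.391, 1.082, -1.39]
force: [0.3, 0.1, 0.4]
width: 87.9
```

```bash
python3 -c "
from h import *
from workcell import get_image
for i in range(4): get_image('scene');
go(639.5,-220.2,18.5,-.251)"
```

```text
t 19.17 pos [ 642.8 -212.5   91.7] yaw -0.2495 tilt [-1.     0.001 -0.   ] F [ 0.2  0.6 -0.6] w 87.8
delta [73.2 -1.4  8.3] turn 0.1
```

Emit:
move_arm:
  translation:
    - [0,-1.4,8]
    - [25,-1.4,8]
    - [50,-1.4,8]
    - [60,-1.4,8]
    - [60,-1.4,8]
    - [60,-1.4,8]
  turn: [0,0,0,0,0,0]
  gripper: [88,88,88,88,88,88]

```text
time: 19.67
tool_pos: [639.2, -221.1, 30.7]
eef_rot: [1.391, 1.08, -1.392]
force: [0.1, -0.5, 1.3]
width: 88.0
```

```bash
python3 -c "
from h import *
from workcell import get_image
for i in range(4): get_image('scene');
go(639.5,-220.2,18.5,-.251)"; python3 snap.py p scene,155,170,110,90,7; python3 ov3.py p 180,205,55,55,7 0,0 547.8,182.8,-.26
```

```text
t 19.87 pos [ 640.4 -221.3   32. ] yaw -0.2509 tilt [-1.     0.002  0.   ] F [ 0.7  0.6 -0.1] w 87.9
delta [13.5 -1.2 -0.9] turn 0.0
t 19.92 pos [ 640.2 -221.3   31.8] yaw -0.2509 tilt [-1.     0.002  0.   ] F [-0.4 -0.2  0.7] w 88.1
delta [  30.4 -675.2  -55.4] turn None
top [[429.2, 151.3], [421.7, 149.6], [430.5, 144.4], [423.1, 142.7], [422.6, 186.9], [415.0, 185.1], [421.2, 194.1], [413.6, 192.3]]
scene [[195.4, 245.5], [200.8, 247.7], [190.5, 249.3], [195.9, 251.5], [218.5, 227.7], [223.7, 229.6], [222.8, 224.4], [228.0, 226.3]]
```

View pics/p_ov.png

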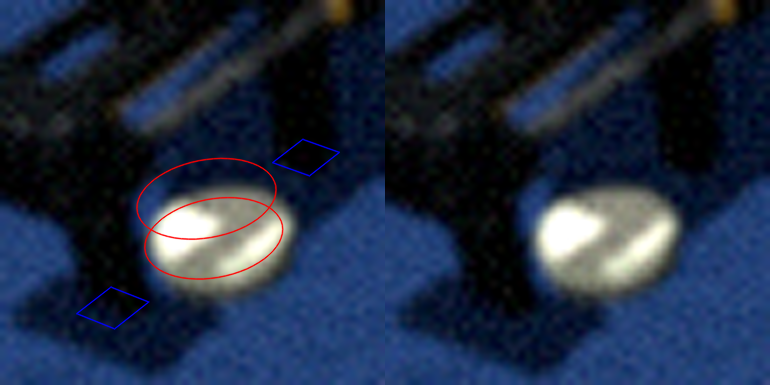

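Emit:
move_arm:
  translation:
    - [5,-0.8,-3]
    - [10,-0.8,-3]
    - [13.5,-0.8,-3]
    - [13.5,-0.8,-3]
    - [13.5,-0.8,-3]
  turn: [0,0,0,0,0]
  gripper: [88,88,88,88,88]

```text
time: 20.33
tool_pos: [638.9, -217.8, 16.3]
eef_rot: [1.391, 1.081, -1.392]
force: [-0.1, 0.6, -0.5]
width: 88.0
```

Emit:
move_arm:
  translation:
    - [0,0,0]
    - [0,0,0]
    - [0,0,0]
    - [0,0,0]
    - [0,0,0]
    - [0,0,0]
    - [0,0,0]
    - [0,0,0]
    - [0,0,0]
  turn: [0,0,0,0,0,0,0,0,0]
  gripper: [80,70,60,52,48,40,40,40,40]
  squeeze: 12

```text
time: 21.08
tool_pos: [639.3, -217.9, 17.0]
eef_rot: [1.392, 1.08, -1.392]
force: [-0.3, -0.3, 0.3]
width: 49.6
```

```bash
python3 snap.py q scene,155,170,110,90,7; python3 ov3.py q 180,205,55,55,7 0,0 547.8,182.8,-.26;python3 -c "
from h import *
go(561,240,150,-.251)"
```

```text
t 21.13 pos [ 639.3 -217.9   17. ] yaw -0.2508 tilt [-1.  0.  0.] F [-0.8 -0.9  0.4] w 49.4
delta [  17.  -673.4  -52.4] turn None
top [[424.6, 161.2], [417.2, 159.5], [425.9, 154.3], [418.5, 152.6], [420.9, 180.8], [413.4, 179.1], [419.6, 187.8], [412.1, 186.1]]
scene [[202.9, 246.1], [208.3, 248.1], [198.2, 249.8], [203.6, 251.9], [215.7, 236.0], [221.0, 237.9], [220.0, 232.6], [225.3, 234.5]]
t 21.13 pos [ 639.3 -217.9   17. ] yaw -0.2508 tilt [-1.  0.  0.] F [-0.8 -0.9  0.4] w 49.4
delta [-133.  -189.5 -424.1] turn 0.0
```

View pics/q_ov.png

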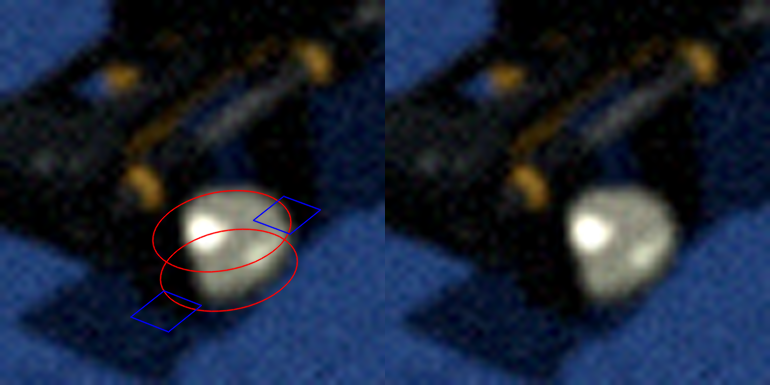

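Emit:
move_arm:
  translation:
    - [-30,0,0]
    - [-70,0,0]
    - [-110,0,-10]
    - [-133,-18,-40]
    - [-133,-35,-80]
    - [-133,-52,-117]
    - [-133,-69,-154]
    - [-133,-86,-191]
    - [-133,-103,-228]
    - [-133,-120,-265]
  turn: [0,0,0,0,0,0,0,0,0,0]
  gripper: [40,40,40,40,40,40,40,40,40,40]

```text
time: 21.97
tool_pos: [588.1, 70.3, 150.1]
eef_rot: [1.392, 1.08, -1.391]
force: [0.2, -0.7, -0.3]
width: 49.6
```

```bash
python3 -c "
from h import *
go(561.5,242.5,150,-.251)"
```

```text
t 21.97 pos [588.1  70.3 150.1] yaw -0.251 tilt [-1.  0. -0.] F [ 0.2 -0.7 -0.3] w 49.6
delta [ 1.000e-01 -6.860e+01 -1.601e+02] turn 0.0
```

Emit:
move_arm:
  translation:
    - [0,-15,-35]
    - [0,-31,-72]
    - [0,-47,-109]
    - [0,-60,-140]
    - [0,-67,-155]
    - [0,-68.6,-160]
    - [0,-68.6,-160]
    - [0,-68.6,-160]
    - [0,-68.6,-160]
    - [0,-68.6,-160]
  turn: [0,0,0,0,0,0,0,0,0,0]
  gripper: [40,40,40,40,40,40,40,40,40,40]

```text
time: 22.8
tool_pos: [562.9, 238.2, 149.8]
eef_rot: [1.393, 1.077, -1.394]
force: [-0.0, 0.0, -0.3]
width: 49.2
```

```bash
python3 -c "
from h import *
go(561.5,242.5,121,-.251)"
```

```text
t 22.8 pos [562.9 238.2 149.8] yaw -0.254 tilt [-1.     0.     0.001] F [-0.   0.  -0.3] w 49.2
delta [28.8 -2.4 -3.9] turn -0.2
```

Emit:
move_arm:
  translation:
    - [12,0,0]
    - [22,0,0]
    - [27,0,0]
    - [27,0,0]
    - [27,0,0]
    - [27,0,0]
  turn: [0,0,0,0,0,0]
  gripper: [40,40,40,40,40,40]

```text
time: 23.3
tool_pos: [562.2, 240.7, 123.0]
eef_rot: [1.392, 1.08, -1.391]
force: [0.3, 0.0, 0.3]
width: 49.6
```

```bash
python3 -c "
from h import *
go(561.5,242.5,112,-.251)"; python3 snap.py s scene,335,160,110,90,7; python3 ov3.py s 370,190,50,60,8 0,0 547.8,182.8,-.26
```

```text
t 23.3 pos [562.2 240.7 123. ] yaw -0.2508 tilt [-1. -0. -0.] F [0.3 0.  0.3] w 49.6
delta [11.  -1.1 -1.5] turn 0.0
t 23.35 pos [562.3 240.8 123.2] yaw -0.2507 tilt [-1.  0. -0.] F [-0.  -0.4 -0.3] w 49.8
delta [ 122.9 -485.   372.8] turn None
top [[222.8, 187.2], [214.5, 185.2], [225.0, 179.2], [216.7, 177.3], [216.5, 210.1], [208.1, 208.1], [214.3, 218.3], [205.8, 216.3]]
scene [[388.9, 220.3], [396.2, 222.4], [386.0, 224.0], [393.3, 226.2], [397.0, 210.0], [404.0, 211.9], [399.7, 206.5], [406.7, 208.4]]
```

View pics/s_ov.png

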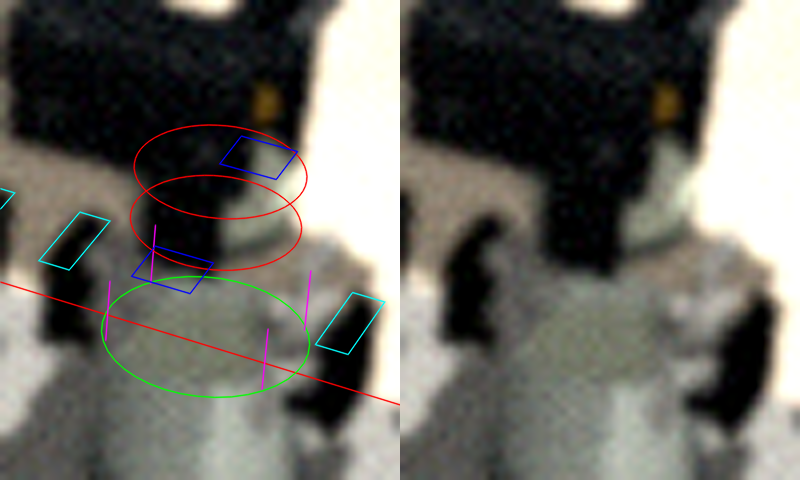

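Emit:
move_arm:
  translation:
    - [3,-0.8,-1.5]
    - [6,-0.8,-1.5]
    - [9,-0.8,-1.5]
    - [11,-0.8,-1.5]
    - [11,-0.8,-1.5]
    - [11,-0.8,-1.5]
  turn: [0,0,0,0,0,0]
  gripper: [40,40,40,40,40,40]

```text
time: 23.85
tool_pos: [561.6, 242.2, 111.7]
eef_rot: [1.391, 1.08, -1.392]
force: [-0.2, -0.3, -0.5]
width: 49.7
```

Emit:
move_arm:
  translation:
    - [1.5,0,0]
    - [3,0,0]
    - [4.5,0,0]
    - [4.5,0,0]
    - [4.5,0,0]
  turn: [0,0,0,0,0]
  gripper: [40,40,40,40,40]

```text
time: 24.27
tool_pos: [561.6, 242.2, 107.3]
eef_rot: [1.391, 1.08, -1.392]
force: [0.2, -0.2, -0.1]
width: 49.7
```

Emit:
move_arm:
  translation:
    - [1.5,0,0]
    - [3,0,0]
    - [3.5,0,0]
    - [3.5,0,0]
  turn: [0,0,0,0]
  gripper: [40,40,40,40]

```text
time: 24.6
tool_pos: [561.6, 242.2, 103.7]
eef_rot: [1.391, 1.08, -1.392]
force: [0.3, -0.8, -0.4]
width: 49.6
```

Emit:
move_arm:
  translation:
    - [1,0,0]
    - [2,0,0]
    - [2,0,0]
  turn: [0,0,0]
  gripper: [40,40,40]

```text
time: 24.85
tool_pos: [561.6, 242.2, 101.8]
eef_rot: [1.391, 1.08, -1.392]
force: [-0.6, 0.7, 0.2]
width: 49.9
```

Emit:
move_arm:
  translation:
    - [1,0,0]
    - [2,0,0]
    - [2,0,0]
  turn: [0,0,0]
  gripper: [40,40,40]

```text
time: 25.1
tool_pos: [561.6, 242.2, 99.7]
eef_rot: [1.391, 1.08, -1.392]
force: [-0.4, 0.1, -0.2]
width: 49.6
```

Emit:
move_arm:
  translation:
    - [0.5,0,0]
    - [1,0,0]
    - [1,0,0]
  turn: [0,0,0]
  gripper: [40,40,40]

```text
time: 25.35
tool_pos: [561.8, 242.2, 99.0]
eef_rot: [1.392, 1.08, -1.392]
force: [-1.2, -1.1, -0.2]
width: 49.4
```

Emit:
move_arm:
  translation:
    - [0.5,0,0]
    - [1,0,0]
    - [1,0,0]
  turn: [0,0,0]
  gripper: [40,40,40]

```text
time: 25.6
tool_pos: [561.8, 242.2, 98.2]
eef_rot: [1.392, 1.08, -1.391]
force: [-0.5, -1.0, 2.3]
width: 49.5
```

Emit:
move_arm:
  translation:
    - [0,0,0]
    - [0,0,0]
    - [0,0,0]
    - [0,0,0]
    - [-10,0,0]
    - [-25,0,0]
    - [-30,0,2]
    - [-30,0,2]
  turn: [0,0,0,0,0,0,0,0]
  gripper: [52,58,66,70,70,70,70,70]

```text
time: 26.27
tool_pos: [562.3, 240.5, 129.8]
eef_rot: [1.394, 1.079, -1.389]
force: [0.8, -0.0, 0.6]
width: 69.7
```

```bash
python3 snap.py u scene,335,160,110,90,7; python3 ov3.py u 370,190,50,60,8 0,0 547.8,182.8,-.26 561.3,240.2,98;  python3 -c "
from h import *
go(561.3,240.4,118,-.251)"
```

```text
t 26.32 pos [561.7 240.2 128.8] yaw -0.2513 tilt [-1.     0.001 -0.001] F [ 0.3  0.2 -0.5] w 69.7
delta [ 127.8 -484.6  372.4] turn None
top [[223.9, 182.3], [215.5, 180.3], [226.1, 174.3], [217.7, 172.4], [215.0, 214.6], [206.5, 212.6], [212.7, 222.9], [204.2, 220.9]]
scene [[387.1, 220.2], [394.5, 222.3], [384.1, 224.0], [391.5, 226.2], [398.5, 205.9], [405.5, 207.8], [401.2, 202.5], [408.1, 204.4]]
t 26.32 pos [561.7 240.2 128.8] yaw -0.2513 tilt [-1.     0.001 -0.001] F [ 0.3  0.2 -0.5] w 69.7
delta [10.8 -0.5 -0.1] turn -0.0
```

View pics/u_ov.png

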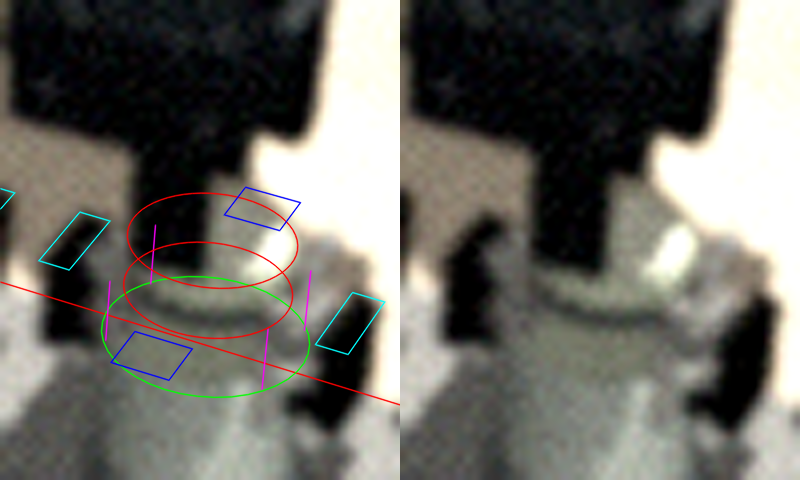

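Dish sits level on the left tube's lips (lower arc around row 230, left and right sides even). Closing the fingers and pressing.

Emit:
move_arm:
  translation:
    - [0,0,0]
    - [0,0,0]
    - [0,0,0]
    - [0,0,0]
    - [0,0,0]
    - [0,0,0]
    - [0,0,0]
    - [0,0,0]
    - [3,0,0]
    - [6,0,0]
  turn: [0,0,0,0,0,0,0,0,0,0]
  gripper: [50,35,20,10,0,0,0,0,0,0]

```text
time: 27.15
tool_pos: [561.3, 240.4, 121.9]
eef_rot: [1.392, 1.08, -1.391]
force: [0.1, 0.1, 0.3]
width: 5.4
```

Emit:
move_arm:
  translation:
    - [2,0,0]
    - [4,0,0]
    - [5,0,0]
    - [6,0,0]
    - [7,0,0]
  turn: [0,0,0,0,0]
  gripper: [0,0,0,0,0]

```text
time: 27.57
tool_pos: [561.2, 240.3, 114.9]
eef_rot: [1.392, 1.08, -1.392]
force: [0.3, -0.4, 0.0]
width: 0.3
```

Emit:
move_arm:
  translation:
    - [1,0,0]
    - [2,0,0]
  turn: [0,0]
  gripper: [0,0]

```text
time: 27.73
tool_pos: [561.4, 240.4, 113.3]
eef_rot: [1.392, 1.08, -1.391]
force: [-1.9, -1.2, 4.2]
width: 0.7
```

Emit:
move_arm:
  translation:
    - [1,0,0]
    - [2,0,0]
  turn: [0,0]
  gripper: [0,0]

```text
time: 27.9
tool_pos: [561.5, 240.3, 111.4]
eef_rot: [1.392, 1.08, -1.391]
force: [-0.7, -0.8, 5.8]
width: 0.5
```

Emit:
move_arm:
  translation:
    - [1,0,0]
    - [2,0,0]
  turn: [0,0]
  gripper: [0,0]

```text
time: 28.07
tool_pos: [561.5, 240.9, 109.3]
eef_rot: [1.393, 1.08, -1.39]
force: [-1.4, 1.7, 5.4]
width: 0.2
```

Emit:
move_arm:
  translation:
    - [1,0,0]
    - [2,0,0]
  turn: [0,0]
  gripper: [0,0]

```text
time: 28.23
tool_pos: [561.3, 240.9, 107.1]
eef_rot: [1.392, 1.081, -1.391]
force: [-0.9, -0.5, 0.3]
width: 0.5
```

Emit:
move_arm:
  translation:
    - [1,0,0]
    - [2,0,0]
  turn: [0,0]
  gripper: [0,0]

```text
time: 28.4
tool_pos: [561.0, 239.9, 104.4]
eef_rot: [1.391, 1.08, -1.392]
force: [0.2, -0.8, 1.3]
width: 0.6
```

Emit:
move_arm:
  translation:
    - [1,0,0]
    - [2,0,0]
  turn: [0,0]
  gripper: [0,0]

```text
time: 28.57
tool_pos: [561.1, 240.0, 102.6]
eef_rot: [1.391, 1.08, -1.392]
force: [-1.1, 0.0, 1.3]
width: 0.8
```

Emit:
move_arm:
  translation:
    - [1,0,0]
    - [2,0,0]
  turn: [0,0]
  gripper: [0,0]

```text
time: 28.73
tool_pos: [561.1, 240.1, 100.7]
eef_rot: [1.391, 1.08, -1.392]
force: [0.1, -0.1, 1.3]
width: 0.4
```

Emit:
move_arm:
  translation:
    - [1,0,0]
    - [2,0,0]
  turn: [0,0]
  gripper: [0,0]

```text
time: 28.9
tool_pos: [561.1, 240.1, 98.8]
eef_rot: [1.391, 1.08, -1.392]
force: [-0.4, -0.4, 0.5]
width: 0.4
```

Emit:
move_arm:
  translation:
    - [1,0,0]
    - [2,0,0]
  turn: [0,0]
  gripper: [0,0]

```text
time: 29.07
tool_pos: [561.1, 240.2, 96.8]
eef_rot: [1.391, 1.08, -1.392]
force: [-0.9, -0.6, 1.7]
width: 0.1
```

Emit:
move_arm:
  translation:
    - [1,0,0]
    - [2,0,0]
  turn: [0,0]
  gripper: [0,0]

```text
time: 29.23
tool_pos: [561.2, 240.0, 94.9]
eef_rot: [1.391, 1.08, -1.392]
force: [-1.4, -2.3, 4.7]
width: 0.2
```

Emit:
move_arm:
  translation:
    - [1,0,0]
    - [2,0,0]
  turn: [0,0]
  gripper: [0,0]

```text
time: 29.4
tool_pos: [561.3, 240.1, 93.5]
eef_rot: [1.391, 1.079, -1.392]
force: [-2.4, -2.4, 9.4]
width: 0.6
```

Emit:
move_arm:
  translation:
    - [1,0,0]
    - [2,0,0]
  turn: [0,0]
  gripper: [0,0]

```text
time: 29.57
tool_pos: [561.4, 240.0, 91.7]
eef_rot: [1.391, 1.079, -1.392]
force: [-2.9, -2.4, 8.4]
width: 0.2
```

Emit:
move_arm:
  translation:
    - [1,0,0]
    - [2,0,0]
  turn: [0,0]
  gripper: [0,0]

```text
time: 29.73
tool_pos: [561.6, 240.6, 89.3]
eef_rot: [1.393, 1.08, -1.39]
force: [0.5, -1.0, 3.5]
width: 0.7
```

Emit:
move_arm:
  translation:
    - [1,0,0]
    - [2,0,0]
  turn: [0,0]
  gripper: [0,0]

```text
time: 29.9
tool_pos: [561.6, 240.6, 87.2]
eef_rot: [1.392, 1.08, -1.391]
force: [-1.1, -1.9, 5.1]
width: 0.5
```

Emit:
move_arm:
  translation:
    - [1,0,0]
    - [2,0,0]
    - [3,0,0]
  turn: [0,0,0]
  gripper: [0,0,0]

```text
time: 30.15
tool_pos: [561.6, 240.6, 84.2]
eef_rot: [1.392, 1.08, -1.391]
force: [-0.4, -1.1, 5.2]
width: 0.5
```

Emit:
move_arm:
  translation:
    - [1,0,0]
    - [2,0,0]
    - [3,0,0]
  turn: [0,0,0]
  gripper: [0,0,0]

```text
time: 30.4
tool_pos: [561.6, 240.6, 81.2]
eef_rot: [1.392, 1.08, -1.391]
force: [-0.5, -0.8, 5.4]
width: 0.5
```

Emit:
move_arm:
  translation:
    - [1,0,0]
    - [2,0,0]
    - [3,0,0]
  turn: [0,0,0]
  gripper: [0,0,0]

```text
time: 30.65
tool_pos: [561.6, 240.6, 78.2]
eef_rot: [1.392, 1.08, -1.391]
force: [-0.8, -0.3, 5.0]
width: 0.5
```

Emit:
move_arm:
  translation:
    - [0.5,0,0]
    - [1,0,0]
  turn: [0,0]
  gripper: [0,0]

```text
time: 30.82
tool_pos: [561.6, 240.6, 77.2]
eef_rot: [1.392, 1.08, -1.391]
force: [-0.2, -1.6, 5.9]
width: 0.2
```

Emit:
move_arm:
  translation:
    - [0.5,0,0]
    - [1,0,0]
  turn: [0,0]
  gripper: [0,0]

```text
time: 30.98
tool_pos: [561.6, 240.6, 76.3]
eef_rot: [1.392, 1.08, -1.391]
force: [-1.1, -0.2, 5.7]
width: 0.2
```

Emit:
move_arm:
  translation:
    - [0.5,0,0]
    - [1,0,0]
  turn: [0,0]
  gripper: [0,0]

```text
time: 31.15
tool_pos: [561.6, 240.6, 75.2]
eef_rot: [1.392, 1.08, -1.391]
force: [-0.3, -1.3, 6.4]
width: 0.7
```

Emit:
move_arm:
  translation:
    - [0.4,0,0]
    - [0.8,0,0]
  turn: [0,0]
  gripper: [0,0]

```text
time: 31.32
tool_pos: [561.6, 240.7, 74.5]
eef_rot: [1.392, 1.08, -1.391]
force: [-1.0, -0.0, 5.8]
width: 0.3
```

Emit:
move_arm:
  translation:
    - [0.4,0,0]
    - [0.8,0,0]
  turn: [0,0]
  gripper: [0,0]

```text
time: 31.48
tool_pos: [561.6, 240.6, 73.6]
eef_rot: [1.392, 1.08, -1.391]
force: [0.5, -0.1, 3.3]
width: 0.6
```

Emit:
move_arm:
  translation:
    - [0.4,0,0]
    - [0.7,0,0]
  turn: [0,0]
  gripper: [0,0]

```text
time: 31.65
tool_pos: [561.6, 240.6, 72.9]
eef_rot: [1.392, 1.08, -1.391]
force: [-0.9, -0.1, 7.1]
width: 0.9
```

Emit:
move_arm:
  translation:
    - [0.4,0,0]
    - [0.7,0,0]
  turn: [0,0]
  gripper: [0,0]

```text
time: 31.82
tool_pos: [561.5, 240.6, 71.9]
eef_rot: [1.392, 1.08, -1.391]
force: [0.5, 0.2, 4.1]
width: 0.5
```

Emit:
move_arm:
  translation:
    - [0.4,0,0]
    - [0.4,0,0]
  turn: [0,0]
  gripper: [0,0]

```text
time: 31.98
tool_pos: [561.5, 240.6, 71.6]
eef_rot: [1.392, 1.08, -1.391]
force: [0.2, -0.2, 5.0]
width: 0.7
```

Emit:
move_arm:
  translation:
    - [0.4,0,0]
    - [0.4,0,0]
  turn: [0,0]
  gripper: [0,0]

```text
time: 32.15
tool_pos: [561.4, 240.6, 71.2]
eef_rot: [1.392, 1.08, -1.391]
force: [1.2, -0.4, 5.1]
width: 0.8
```

Emit:
move_arm:
  translation:
    - [0.4,0,0]
    - [0.4,0,0]
  turn: [0,0]
  gripper: [0,0]

```text
time: 32.32
tool_pos: [561.4, 240.6, 70.8]
eef_rot: [1.392, 1.08, -1.391]
force: [1.6, 0.4, 3.9]
width: 0.3
```

Emit:
move_arm:
  translation:
    - [0.4,0,0]
    - [0.4,0,0]
  turn: [0,0]
  gripper: [0,0]

```text
time: 32.48
tool_pos: [561.4, 240.6, 70.4]
eef_rot: [1.392, 1.08, -1.391]
force: [1.1, 0.8, 4.3]
width: 0.3
```

Emit:
move_arm:
  translation:
    - [0.4,0,0]
    - [0.4,0,0]
  turn: [0,0]
  gripper: [0,0]

```text
time: 32.65
tool_pos: [561.4, 240.6, 70.0]
eef_rot: [1.392, 1.08, -1.391]
force: [1.8, 2.0, 4.6]
width: 0.7
```

Emit:
move_arm:
  translation:
    - [0.4,0,0]
    - [0.4,0,0]
  turn: [0,0]
  gripper: [0,0]

```text
time: 32.82
tool_pos: [561.4, 240.6, 69.6]
eef_rot: [1.392, 1.08, -1.391]
force: [2.2, 1.0, 5.3]
width: 0.4
```

Emit:
move_arm:
  translation:
    - [0.4,0,0]
    - [0.4,0,0]
  turn: [0,0]
  gripper: [0,0]

```text
time: 32.98
tool_pos: [561.5, 240.6, 69.4]
eef_rot: [1.392, 1.08, -1.391]
force: [1.8, 1.5, 6.2]
width: 0.4
```

Emit:
move_arm:
  translation:
    - [0.3,0,0]
    - [0.3,0,0]
  turn: [0,0]
  gripper: [0,0]

```text
time: 33.15
tool_pos: [561.5, 240.6, 69.4]
eef_rot: [1.392, 1.08, -1.391]
force: [0.5, 1.7, 9.8]
width: 0.3
```

Solid (69.4 unchanged, force climbing). Release.

Emit:
move_arm:
  translation:
    - [-1,0,0]
    - [-2,0,0]
    - [-3,0,0]
    - [-4,0,0]
  turn: [0,0,0,0]
  gripper: [0,0,0,0]

```text
time: 33.48
tool_pos: [560.3, 239.6, 72.3]
eef_rot: [1.389, 1.08, -1.394]
force: [0.0, 0.0, -0.3]
width: 0.6
```

Emit:
move_arm:
  translation:
    - [-5,0,0]
    - [-15,0,0]
    - [-30,0,0]
    - [-50,0,0]
    - [-90,0,0]
    - [-120,0,30]
    - [-120,0,70]
    - [-120,0,110]
    - [-120,0,150]
    - [-120,0,190]
  turn: [0,0,0,0,0,0,0,0,0,0]
  gripper: [0,0,0,0,0,0,0,0,0,0]

```text
time: 34.32
tool_pos: [512.7, 54.3, 193.4]
eef_rot: [1.391, 1.08, -1.392]
force: [0.3, -0.8, -0.4]
width: 0.7
```

Emit:
move_arm:
  translation:
    - [0,0,40]
    - [0,0,80]
    - [0,0,120]
    - [0,0,160]
    - [0,0,160]
    - [0,0,160]
  turn: [0,0,0,0,0,0]
  gripper: [0,0,0,0,0,0]

```text
time: 34.82
tool_pos: [473.1, -101.3, 193.1]
eef_rot: [1.394, 1.077, -1.397]
force: [-0.2, 1.1, -0.3]
width: 0.3
```

```bash
python3 snap.py z top,185,165,135,95,5 scene,310,190,125,85,6
```

```text
t 34.92 pos [474.3 -97.8 193.1] yaw -0.2502 tilt [-1.    -0.    -0.001] F [-0.6  0.2  1.2] w 0.5
delta [ 193.2 -483.7   22.8] turn None
top [[391.6, 233.9], [382.3, 231.7], [393.4, 224.9], [384.1, 222.7], [391.6, 234.1], [382.2, 231.9], [389.8, 243.2], [380.4, 241.0]]
scene [[270.0, 157.2], [275.7, 158.6], [266.1, 159.9], [271.9, 161.4], [270.1, 157.1], [275.8, 158.6], [274.0, 154.5], [279.6, 155.9]]
```

View pics/z_top.png

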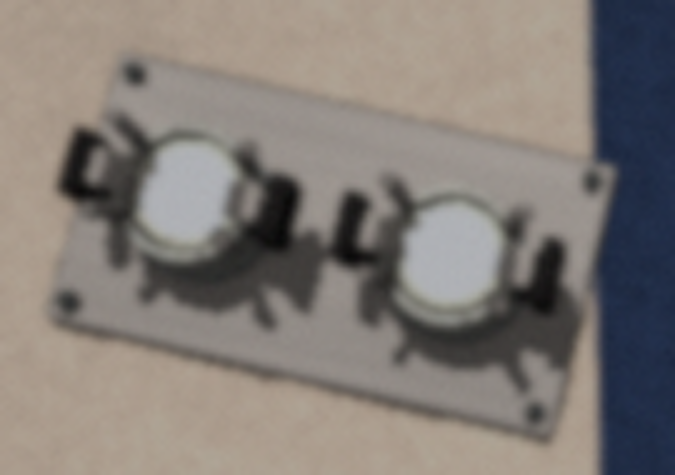

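View pics/z_scene_full.png

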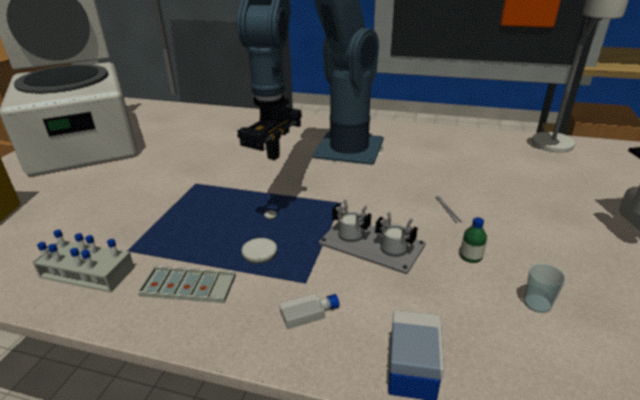

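Both tubes show a white lid inside the rim, at crop (188,190) and (452,250). The small dish, large dish and bottle are where they were, and the arm is clear of everything.

```bash
python3 -c "
from workcell import r
print(r.job_done())"
```

```text
the job is handed in; nothing more can be done
None
```

I loaded both tubes of the feeder with one 50 mm dish each and handed the job in at about 35 s. `job_done` gives no verdict.

- **Method:** I set each dish level on the upper lips at 2 to 4 N. I then pressed it straight down with closed fingers and stopped when it went solid.
- **Right tube:** the second bump reached about 11 N. The force dipped at the click and then went solid, and I stopped at 13 N.
- **Left tube:** the second bump reached about 9 N. The click felt the same, and I stopped at about 10 N.
- **Peak forces:** these come from readings at the end of each short move, so brief peaks in between would not show. On the right tube I never saw the first bump this way; pictures showed the dish moving down.
- **Last checks:** after lifting about 3 mm, the force was near zero on both tubes. The final pictures show a white lid sitting inside both rims, and the small dish, large dish and bottle where they stood. The arm is clear of everything.
- **Disagreement:** the two cameras differed by about 4 to 6 mm on positions. I used values in between and corrected by touch when seating the dishes.

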